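# Release the child latch of the patio cupboard

## Task

The little patio cupboard stands ajar on its child latch. Take the wooden-handled release key from its stand, push its blade down through the gap behind the top of the door to press the sprung red hook down gently, and while it is down draw the door free; then swing the door wide open and put the key back fully down in its stand. Nothing may be forced, and the other things on the table stay where they are.

Things in the scene. Friction and masses are not known exactly. Their poses are not given: they have to be found in the camera images.
- key_grip (a point): Centre of the loose release key's (90 g) dark wooden handle, 22 (key x) by 30 (key y) by 45 mm tall. Under it a flat steel blade, 6 mm thick (x), 18 mm wide (y), 70 mm long, points straight down: its tip is 92.5 mm below this point. Axes are the key's own. At the start it stands upright in its stand, the handle's underside on the stand's top.
- key: The same key; origin at the middle of the blade's tip, z up along the key, x across the blade's 6 mm thickness.
- stand: Fixed pale stone block 75 x 75 x 80 mm high, origin at the centre of its underside, with a slot in its top at the centre, 12 mm (stand x) by 24 mm (stand y) and 74 mm deep, in which the key's blade stands; the key's x then lies along the stand's x, either way round.
- cupboard: Fixed buff cupboard 160 (x, deep) x 180 (y, wide) x 200 mm high, origin at the centre of its underside; its front faces its -x. Walls 8 mm.
- door (a joint): Opening of the teal door in rad: 0 shut flush, 1.7 fully open. Its vertical hinge line is at (-80, +85) mm in the cupboard's x, y; the free edge (cupboard's -y side) swings out to its -x, round towards +y. Stiff hinge (0.06 N m): it stays where left. On the latch it moves freely from 0 to about 0.12; drawn beyond 0.25 with the hook held down it is clear and the hook can be let go.
- door_edge (a point): Top edge of the door's inner face, at the red mark on the door's top, 135 mm from the hinge line, 200 mm above the table. Its x axis is the inner face's normal, into the cupboard; y runs along the door to the hinge. Right below it, in the gap, lies the red hook's thumb pad (round, 12 mm along y, 11 mm along x from the face). The gap from here to roof_edge is 13 to 16 mm at the start.
- roof_edge (a point): Point on the front top edge of the cupboard roof opposite the door's red mark (red mark on the roof), 200 mm above the table; axes as the cupboard. The key goes down in the middle of the gap between this point and door_edge, blade flat along the door.
- door_hinge (a point): On the door's hinge line at table height; the 14 mm door's inner face is its x = 0 plane. The hook's pad top is 23 to 47 mm below the door's top, set anew each time, not measured: feel for it. The sprung hook rocks as the pad goes down: 2 N to start, free of the cupboard's steel post at 8.5 mm (6 N), hard stop at 12 mm (8 N): press 7 to 10 N. Over 16 N breaks door or hook.
- dispenser: Bystander: empty white plastic push dispenser, radius 32, 158 mm tall; origin under its centre.
- tumbler: Bystander: glass tumbler, radius 37, 105 mm tall; origin under its centre.
- coaster: Bystander: round walnut coaster, radius 48, 9 mm thick; origin under its centre.
- dish: Bystander: red ceramic dish, radius 58, 35 mm tall; origin under its centre.
- case: Bystander: dark hard sunglasses case, closed, 160 x 66 x 59 mm; origin under its centre.
- candle: Bystander: amber jar candle, radius 39, 78 mm tall; origin under its centre.
Mind the look-alikes: they are no part of the job. Leave any pink or purple look-alike of the stand alone.

How it is judged (in metres and radians):
On the way, in this order (a step that is already met when the one before it is completed fails the run):
1. the key presses on the hook while the door is still on its latch (contact force between key and door above 4 N and value of joint door below 0.16 rad), for 0.05 s.
2. the door is drawn clear of the latch with the key behind it (value of joint door above 0.22 rad and z of key in the frame of door_edge below 0 m and distance between key and door_edge below 0.1 m).
At the end, for the whole second after the job is handed in: The door stands still, open at least 1.05 rad (60 degrees), and the key stands released, at rest and upright (within 0.1 rad) in its stand, its handle within 4 mm of fully down and within 8 mm of the stand's centre line (value of joint door above 1.05 rad and velocity of joint door below 0.05 rad/s and horizontal distance between key_grip and stand below 0.008 m and z of key_grip in the frame of stand below 0.1065 m and angle between key's own z axis and vertical below 0.1 rad and linear speed of key below 0.02 m/s); the robot touches nothing.
It fails at once if more than 16 N on the door or its hook (contact force between anything else and door above 16 N).
It fails at once if a bystander (dispenser, tumbler, coaster, dish, case or candle) is moved more than 30 mm (distance of any of dispenser, tumbler, coaster, dish, case, candle from where it was at the start of the episode above 0.03 m).
It also fails if it takes over 61 s, if anything falls off the work surface, if the arm or the gripper's body presses on something with over 40 N, if the wrist force passes 120 N, or if a joint passes its speed limit or range.

## Robot

A 6-joint arm with a two-finger parallel gripper is mounted at the origin on the work surface. World frame = base frame: x ahead of the robot, y to its left, z up, the work surface at z = 0. Lengths are in mm, angles in degrees, forces in N, time in s.
With the tool pointing down it reaches from about 300 to 850 mm from the base axis. Payload 4.2 kg.
Tool frame: the origin (TCP) lies on the centre line of the jaws, within the pads' length; the fingertips stand 14 mm ahead of it and the grasp point (between the pads) lies 5 mm behind it; x points along the fingers, y is the direction in which the jaws open and shut, and the axes are right-handed (so a half turn about x gives the same grasp; the last joint's range is limited). The gripper opens to 91 mm and grips with 3 to 60 N. Pads are 32 mm wide; open, the fingers measure 118 mm over their backs; the gripper's body (76 mm by 178 mm) begins 60 mm behind the grasp point.
Start: joints at [62.338, 18.312, 89.639, -0, 72.044, -1.146], TCP at [256.717, 514.53, 193.776] pointing down, gripper open.
Joint ranges: [-177.97, 177.97], [-48.28, 115.42], [12.27, 149.76], [-77.06, 257.06], [2.81, 150.46], [-146.56, 146.56]. Speed limits (degrees/s): [147.25, 147.25, 180, 180, 180, 180].

## Interface

Orientations are given as [roll, pitch, yaw] about the fixed x, y, z axes, in that order (R = Rz(yaw) Ry(pitch) Rx(roll)).
In Python, from workcell import readout, optics, env gives the robot as it stands.
- The arm moves only by the shell command python3 -m creep 'ROWS' [OPENING] [FORCE]. ROWS is JSON, a list of rows, each an object with "translation": the shift along the world's x, y, z in cm, a list of three; "delta_rot": the turn, a rotation vector about the world's x, y, z in rad, a list of three. In form: [{"translation": [dx, dy, dz], "delta_rot": [rx, ry, rz]}, ...]. A call has 1 to 5 rows; each row shifts and turns the commanded pose from where the row before left it; what a row does not reach is not made up. A row lasts 1/12 s, in which the tool goes at most 41.7 mm and 7.16 degrees, less where a joint would pass 70% of its speed; a pose out of reach is approached as far as the arm can. A call with a gripper value outside its range is refused whole. OPENING is the gripper's target within -1 to 1 (fully open at 1, half-way at 0, shut at -1), set as the call begins (- or left out, the last holds). The fingers move at their own pace and stop on an object; FORCE is the grip in N (left out, the last holds). Time passes only in rows, so rows that do not move let the fingers close. It gives the time, the measured TCP pose, the force and the opening at its end, in the units of the state.
- readout.state(): the state, without advancing time (a new reading comes with each control period).
- optics.grab_frame(name): name is "side" or "top" or "wrist"; returns (picture, depth): 384x512x3 uint8, red, green, blue; 384x512 float32, mm along the optical axis (not along the pixel's ray), 0 where there is no reading.
- optics.camera_params(name): a dict with "mtx" (3x3 intrinsics, pixels), "k1" (the pictures are not rectified: a ray, as slopes to the right and down, at radius r is drawn at 1 + k1 r^2 times it, then the intrinsics apply), "R" (3x3) and "t" (3): a world point X has camera coordinates R X + t. Camera axes: x right, y down, z forward; pixel columns grow to the right and rows downward; lengths in mm; the calibration is good to about 2 mm. A picture is of the moment at which its call begins: read the wrist's pose just before it. camera_params takes no time and is no camera call; for the wrist camera it gives the pose at the moment of the call.
- env.job_done(): hands the job in, once; it reports no verdict.
The state is a dict: "time_s": time; "qpos": joint angles; "qvel": joint speeds; "effort": joint torques, N m; "ee_pos": TCP position; "ee_rot": TCP orientation; "force": force on the tool from outside, world axes, zero at the start; "torque": the same for the moment, N m; "gripper_width": finger opening in mm.
Only numpy, scipy, OpenCV 4.12 (cv2) and the standard library are available. Lean on these libraries where they do the work, as an engineer would, in place of code of your own. Each camera call takes 0.05 s, during which the arm holds its last target.

## Working session

There is one attempt and no reset: what is moved stays moved. The work goes in short steps, Python scripts to look and compute and a shell command to move; the robot and the scene stay as the last step left them, time stands still between calls to the robot, and variables do not carry over. Pictures are saved under pics/ and viewed, and the job is handed in when it is done.

```bash
ls; mkdir -p pics; python3 - <<'E'
from workcell import readout, optics, env
import cv2, numpy as np
print(readout.state())
for n in ["side","top","wrist"]:
    p,d=optics.grab_frame(n)
    cv2.imwrite(f"pics/{n}0.png",p[:,:,::-1]); np.save(f"pics/{n}0.npy",d)
    c=optics.camera_params(n); print(n,c)
    np.savez(f"pics/{n}0.npz",p=p,d=d,**{k:np.array(v) for k,v in c.items()})
E
```

```text
pics
{'time_s': 0.0, 'qpos': array([ 6.23390368e+01,  1.83523664e+01,  8.97077128e+01,  9.63331289e-04,
        7.20419136e+01, -1.14542637e+00]), 'qvel': array([ 0.00161655, -0.07835255, -0.01918153,  0.04666993,  0.01520634,
       -0.01911311]), 'effort': array([-8.31721136e-04, -4.12447858e+01, -2.31967986e+01,  7.27911294e-02,
        4.57378454e-02, -1.14973886e-04]), 'ee_pos': array([256.44181364, 514.04332029, 192.9041753 ]), 'ee_rot': array([ -91.65991473,   89.89800311, -118.17574936]), 'force': array([-0.15927577, -0.57552312, -0.10239005]), 'torque': array([-0.03194851, -0.01611306, -0.08086801]), 'gripper_width': 91.15121467715895}
side {'mtx': array([[383.64469563,   0.        , 253.16493415],
       [  0.        , 383.64469563, 185.54738807],
       [  0.        ,   0.        ,   1.        ]]), 'k1': -0.06576856487711084, 'R': array([[ 0.99017027, -0.13910377,  0.01459387],
       [-0.07363347, -0.60714348, -0.79117312],
       [ 0.11891574,  0.7823215 , -0.61141812]]), 't': array([-548.33240018,  163.67919222, 1419.72375147])}
top {'mtx': array([[497.83535188,   0.        , 254.42203644],
       [  0.        , 497.83535188, 190.57121249],
       [  0.        ,   0.        ,   1.        ]]), 'k1': -0.18145878137506016, 'R': array([[-0.02292672, -0.99971462,  0.00671091],
       [-0.98647081,  0.02153205, -0.16251681],
       [ 0.16232593, -0.01034609, -0.98668295]]), 't': array([   7.19774335,  568.73831604, 1626.12493734])}
wrist {'mtx': array([[277.91601501,   0.        , 256.36483022],
       [  0.        , 277.91601501, 190.65018567],
       [  0.        ,   0.        ,   1.        ]]), 'k1': -0.06349798851476127, 'R': array([[ 0.44572975,  0.895167  , -0.00101887],
       [ 0.86032887, -0.42806784,  0.27675288],
       [ 0.2473039 , -0.12423355, -0.96094058]]), 't': array([-574.99371697,  -31.50966669,  390.94993495])}
```

View pics/side0.png

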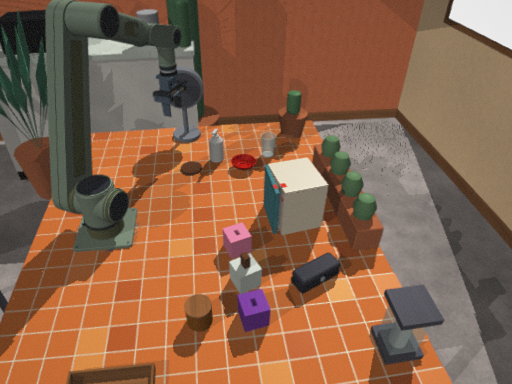

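View pics/top0.png

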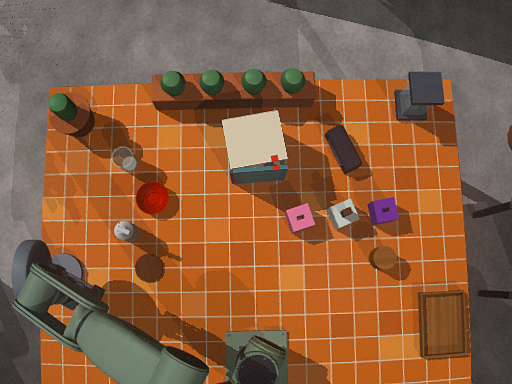

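View pics/wrist0.png

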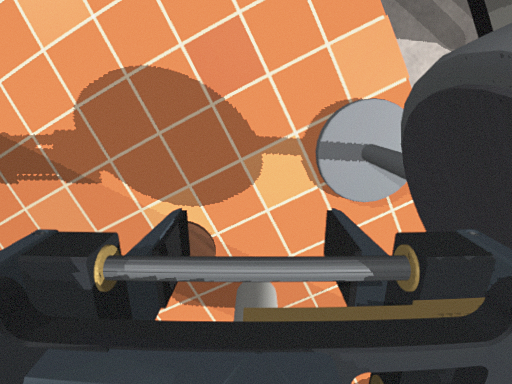

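The side view shows the pale stand with the key at (245,270), between the pink (237,240) and purple (253,310) look-alikes. The cupboard has red marks near (280,186). In the top view the stand is at (344,213) and the cupboard marks at (275,160). Next I'll measure from the depth images.

```bash
cat > h.py <<'E'
import numpy as np, cv2
from workcell import readout, optics
def load(f):
    z=np.load(f); return {k:z[k] for k in z.files}
def shot(n,tag):
    c=optics.camera_params(n); p,d=optics.grab_frame(n)
    cv2.imwrite(f"pics/{tag}.png",p[:,:,::-1])
    D=dict(p=p,d=d,**{k:np.array(v) for k,v in c.items()}); np.savez(f"pics/{tag}.npz",**D); return D
def cloud(D):
    h,w=D['d'].shape; u,v=np.meshgrid(np.arange(w),np.arange(h))
    k=float(D['k1'])
    pts=np.stack([u,v],-1).reshape(-1,1,2).astype(np.float64)
    r=cv2.undistortPoints(pts,D['mtx'],np.array([k,0,0,0,0.]),None,None,None).reshape(h,w,2)
    z=D['d'].astype(float); C=np.stack([r[...,0]*z,r[...,1]*z,z],-1)
    X=(C-D['t'])@D['R']; X[z<=0]=np.nan; return X
def proj(D,P):
    c=np.asarray(P,float).reshape(-1,3)@D['R'].T+D['t']; s=c[:,:2]/c[:,2:]
    r2=(s**2).sum(1,keepdims=True); s=s*(1+float(D['k1'])*r2)
    return s*[D['mtx'][0,0],D['mtx'][1,1]]+D['mtx'][:2,2]
E
python3 - <<'E'
from h import *
for n in ["top","side"]:
    D=load(f"pics/{n}0.npz"); X=cloud(D)
    hsv=cv2.cvtColor(D['p'],cv2.COLOR_RGB2HSV)
    red=(((hsv[...,0]<6)|(hsv[...,0]>174))&(hsv[...,1]>160)&(hsv[...,2]>100)&(X[...,2]>150))
    print(n,'red',[(v,u,X[v,u].round(1).tolist()) for v,u in zip(*np.where(red)) if X[v,u,2]<260][:30])
    roof=(abs(X[...,2]-200)<6)&(X[...,0]>500)&(X[...,1]>-200)&(X[...,1]<200)&(hsv[...,1]<90)&(hsv[...,2]>120)
    q=X[roof]; print('roof',len(q),q.mean(0)); r=cv2.minAreaRect(q[:,:2].astype(np.float32)); print(r, cv2.boxPoints(r))
    teal=(hsv[...,0]>80)&(hsv[...,0]<105)&(hsv[...,1]>80)&(X[...,2]>192)&(X[...,2]<208)&(X[...,0]>400)&(abs(X[...,1])<250)
    q=X[teal]; print('teal',len(q)); 
    if len(q)>5: r=cv2.minAreaRect(q[:,:2].astype(np.float32)); print(r, cv2.boxPoints(r))
    st=(abs(X[...,2]-80)<5)&(X[...,0]>300)&(X[...,0]<700)&(X[...,1]<-50)&(X[...,1]>-450)&(hsv[...,1]<60)
    q=X[st]; print('stand',len(q)); 
    if len(q)>5: r=cv2.minAreaRect(q[:,:2].astype(np.float32)); print(r, cv2.boxPoints(r))
    k=(X[...,2]>105)&(X[...,2]<135)&(X[...,0]>300)&(X[...,0]<700)&(X[...,1]<-50)&(X[...,1]>-450)
    q=X[k]; print('key',len(q))
    if len(q)>3: print(q.mean(0)); print(cv2.minAreaRect(q[:,:2].astype(np.float32)),np.median(q[:,2]))
E
```

```text
top red [(np.int64(155), np.int64(274), [654.5, -67.1, 195.8]), (np.int64(155), np.int64(275), [653.1, -69.9, 201.4]), (np.int64(155), np.int64(276), [653.1, -73.0, 201.2]), (np.int64(155), np.int64(277), [652.5, -76.0, 203.5]), (np.int64(156), np.int64(271), [650.7, -57.6, 199.4]), (np.int64(156), np.int64(272), [649.2, -60.4, 205.1]), (np.int64(156), np.int64(273), [649.4, -63.5, 204.1]), (np.int64(156), np.int64(274), [650.7, -66.9, 198.6]), (np.int64(156), np.int64(275), [650.1, -69.9, 200.6]), (np.int64(156), np.int64(276), [649.7, -72.9, 201.9]), (np.int64(156), np.int64(277), [650.9, -76.3, 196.5]), (np.int64(157), np.int64(271), [647.9, -57.6, 197.7]), (np.int64(157), np.int64(272), [646.8, -60.5, 202.1]), (np.int64(157), np.int64(273), [647.0, -63.6, 200.9]), (np.int64(157), np.int64(274), [646.4, -66.6, 203.3]), (np.int64(157), np.int64(275), [646.0, -69.6, 204.5]), (np.int64(157), np.int64(276), [646.5, -72.8, 202.1]), (np.int64(157), np.int64(277), [648.3, -76.3, 194.3]), (np.int64(158), np.int64(271), [643.1, -57.2, 204.7]), (np.int64(158), np.int64(272), [644.1, -60.5, 
[... 2764 characters left out ...]
    67.99875]
 [ 618.3314  -116.43277]
 [ 803.4811   -87.0531 ]
 [ 774.21533   97.37842]]
teal 95
((612.4058837890625, -25.63300323486328), (12.536491394042969, 171.02920532226562), 3.5784337520599365) [[ 600.81244    59.323635]
 [ 611.48724  -111.37211 ]
 [ 623.9993   -110.589645]
 [ 613.3245     60.106102]]
stand 399
((550.6331176757812, -227.47950744628906), (390.6722717285156, 97.992919921875), 49.09965133666992) [[ 385.70374  -343.044   ]
 [ 459.7716   -407.20444 ]
 [ 715.5625   -111.91501 ]
 [ 641.4946    -47.754578]]
key 277
[ 594.23161988 -166.46437176  120.07088084]
((557.6807250976562, -177.8536376953125), (313.29541015625, 101.09941864013672), 46.41844177246094) 121.75470076137854
```

```bash
python3 - <<'E'
import cv2
a=cv2.imread('pics/top0.png')
b=cv2.resize(a[100:240,210:410],None,fx=4,fy=4,interpolation=cv2.INTER_NEAREST); cv2.imwrite('pics/topz.png',b)
a=cv2.imread('pics/side0.png')
b=cv2.resize(a[150:340,190:350],None,fx=3,fy=3,interpolation=cv2.INTER_NEAREST); cv2.imwrite('pics/sidez.png',b)
E
```

```text
(no output)
```

View pics/topz.png

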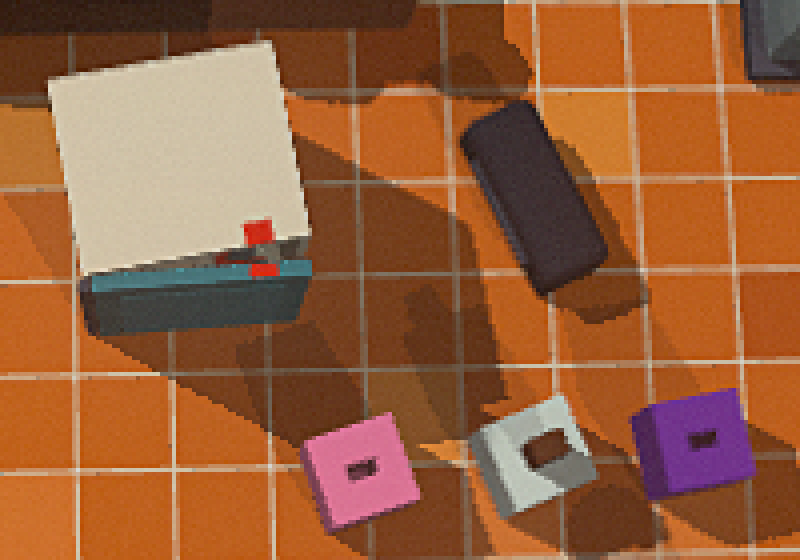

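View pics/sidez.png

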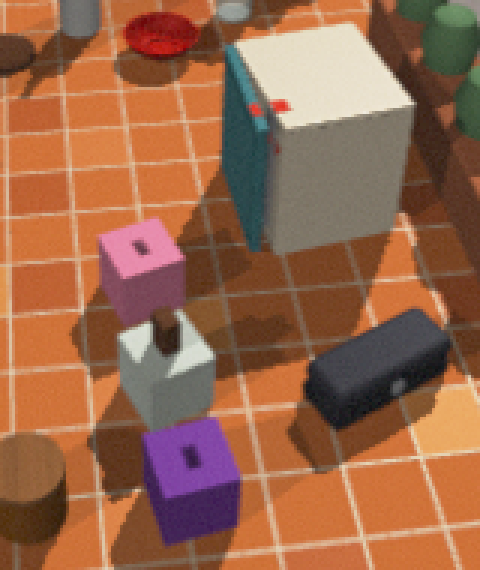

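```bash
python3 - <<'E'
from h import *
for n,box in [("top",(195,230,325,362)),("side",(250,295,225,265))]:
    D=load(f"pics/{n}0.npz"); X=cloud(D); hsv=cv2.cvtColor(D['p'],cv2.COLOR_RGB2HSV)
    m=np.zeros(X.shape[:2],bool); m[box[0]:box[1],box[2]:box[3]]=1
    st=m&(abs(X[...,2]-80)<6)&(hsv[...,1]<70); q=X[st]
    r=cv2.minAreaRect(q[:,:2].astype(np.float32)); print(n,len(q),r)
    k=m&(X[...,2]>100); q=X[k]; print('key',len(q),q.mean(0),np.percentile(q[:,2],[5,50,95]))
    kt=m&(X[...,2]>118); q=X[kt]; print('keytop',len(q),q.mean(0),cv2.minAreaRect(q[:,:2].astype(np.float32)))
    roof=(abs(X[...,2]-200)<5)&(X[...,0]>500)&(abs(X[...,1])<200)&(hsv[...,1]<80)&(hsv[...,2]>150)
    nl,lab,stt,_=cv2.connectedComponentsWithStats(roof.astype(np.uint8)); i=1+np.argmax(stt[1:,4]); q=X[lab==i]
    r=cv2.minAreaRect(q[:,:2].astype(np.float32)); print('roof',len(q),r,cv2.boxPoints(r).tolist())
E
```

```text
top 371 ((482.260498046875, -298.6121520996094), (74.19811248779297, 77.37676239013672), 21.545751571655273)
key 74 [ 481.84866135 -297.36848941  122.48303405] [109.19441069 123.63431935 130.79153917]
keytop 61 [ 482.74059073 -298.18495314  124.90215346] ((482.6645202636719, -298.1855163574219), (21.027647018432617, 30.02429962158203), 18.471237182617188)
roof 2411 ((707.796875, -6.428153991699219), (160.69789123535156, 179.67774963378906), 9.311918258666992) [[613.9700317382812, 69.22563934326172], [643.0435180664062, -108.0843276977539], [801.6237182617188, -82.08194732666016], [772.5502319335938, 95.22801971435547]]
side 378 ((490.17327880859375, -329.191650390625), (86.63162994384766, 143.30380249023438), 9.863386154174805)
key 102 [ 484.88644074 -307.68468688  118.70520543] [102.42486353 122.13167753 126.88996913]
keytop 66 [ 484.96474001 -305.03711791  123.9847606 ] ((485.2778625488281, -304.6484680175781), (22.73076629638672, 30.604873657226562), 23.882902145385742)
roof 1277 ((707.7481689453125, -7.90008544921875), (162.67218017578125, 184.3511505126953), 10.235891342163086) [[611.326904296875, 68.35494995117188], [644.0863037109375, -113.06216430664062], [804.16943359375, -84.15512084960938], [771.4100341796875, 97.26199340820312]]
```

```bash
python3 - <<'E'
from h import *
from scipy.spatial.transform import Rotation as Ro
s=readout.state(); R=Ro.from_euler('xyz',s['ee_rot'],degrees=True).as_matrix(); print(R.round(3))
D=load('pics/wrist0.npz'); C=-D['R'].T@D['t']; print('cam',C, 'in tool',R.T@(C-s['ee_pos']), 'axes in tool\n',(R.T@D['R'].T).round(3))
E
```

```text
[[-0.001  0.446  0.895]
 [-0.001  0.895 -0.446]
 [-1.    -0.001  0.   ]]
cam [186.7170412  549.79622267 383.81420682] in tool [-190.68306766    0.48256326  -78.38061409] axes in tool
 [[-0.    -0.277  0.961]
 [ 1.     0.001  0.001]
 [-0.001  0.961  0.277]]
```

```bash
python3 -m creep '[{"translation":[1.0,-1.8,1.5],"delta_rot":[0,0,-0.05]},{"translation":[1.8,-3.2,1.5],"delta_rot":[0,0,-0.05]},{"translation":[1.8,-3.2,1.5],"delta_rot":[0,0,-0.05]},{"translation":[1.8,-3.2,1.0],"delta_rot":[0,0,-0.05]},{"translation":[1.8,-3.2,0],"delta_rot":[0,0,-0.05]}]'
python3 -m creep '[{"translation":[1.9,-3.3,0],"delta_rot":[0,0,-0.05]},{"translation":[1.9,-3.3,0],"delta_rot":[0,0,-0.05]},{"translation":[1.9,-3.3,0],"delta_rot":[0,0,-0.05]},{"translation":[1.9,-3.3,0],"delta_rot":[0,0,-0.05]},{"translation":[1.9,-3.3,0],"delta_rot":[0,0,-0.05]}]'
python3 -m creep '[{"translation":[1.9,-3.3,0],"delta_rot":[0,0,-0.05]},{"translation":[1.9,-3.3,0],"delta_rot":[0,0,-0.05]},{"translation":[1.9,-3.3,0],"delta_rot":[0,0,-0.05]},{"translation":[1.9,-3.3,0],"delta_rot":[0,0,-0.05]},{"translation":[1.9,-3.3,0],"delta_rot":[0,0,-0.05]}]'
python3 -m creep '[{"translation":[1.9,-3.3,0],"delta_rot":[0,0,-0.05]},{"translation":[1.9,-3.3,0],"delta_rot":[0,0,-0.05]},{"translation":[1.9,-3.3,0],"delta_rot":[0,0,-0.05]},{"translation":[1.9,-3.3,0],"delta_rot":[0,0,-0.05]},{"translation":[1.0,-1.8,0],"delta_rot":[0,0,-0.05]}]'
```

```text
time_s: 0.57
ee_pos: [340.0, 368.0, 250.9]
ee_rot: [85.2, 89.8, 44.3]
force: [0.3, -0.4, 1.3]
gripper_width: 91.3
time_s: 0.98
ee_pos: [434.1, 201.7, 248.7]
ee_rot: [122.4, 90.0, 67.1]
force: [0.2, 0.3, 0.1]
gripper_width: 91.3
time_s: 1.4
ee_pos: [529.1, 36.7, 248.6]
ee_rot: [-140.4, 90.0, 149.9]
force: [0.2, 0.0, -1.1]
gripper_width: 91.1
time_s: 1.82
ee_pos: [616.1, -115.3, 247.8]
ee_rot: [-9.7, 89.9, -93.8]
force: [0.5, 0.4, 0.4]
gripper_width: 91.5
```

```bash
python3 -m creep '[{"translation":[0.8,-2,0],"delta_rot":[0,0,0]},{"translation":[0,0,0],"delta_rot":[0,0,0]},{"translation":[0,0,0],"delta_rot":[0,0,0]}]'
cat >> h.py <<'E'
from scipy.spatial.transform import Rotation as Ro
def tool():
    s=readout.state(); R=Ro.from_euler('xyz',s['ee_rot'],degrees=True).as_matrix()
    return s['ee_pos'],R,np.degrees(np.arctan2(R[1,1],R[0,1])),s
E
python3 - <<'E'
from h import *
p,R,y,s=tool(); print(p.round(1),y,R[:,0].round(4))
shot('wrist','w1')
E
```

```text
time_s: 2.07
ee_pos: [622.6, -132.2, 247.8]
ee_rot: [-122.8, 89.9, 153.3]
force: [0.9, -0.0, 1.1]
gripper_width: 90.8
[ 622.6 -132.2  247.8] 6.090531495030487 [-1.6e-03  8.0e-04 -1.0e+00]
```

View pics/w1.png

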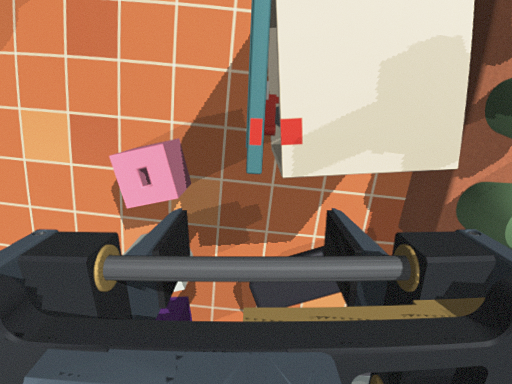

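The wrist view shows the gap. The door's red mark is at about (256,131), the roof's at (291,131), and the red hook pad sits at about (271,115). I'll measure the edges by intersecting the rays with z=200.

```bash
cat >> h.py <<'E'
def ray(D,uv,z):
    r=cv2.undistortPoints(np.array(uv,float).reshape(-1,1,2),D['mtx'],np.array([float(D['k1']),0,0,0,0.])).reshape(-1,2)
    d=np.c_[r,np.ones(len(r))]@D['R']; C=-D['R'].T@D['t']; return C+d*((z-C[2])/d[:,2])[:,None]
E
python3 - <<'E'
from h import *
D=load('pics/w1.npz'); p=D['p']; X=cloud(D)
hsv=cv2.cvtColor(p,cv2.COLOR_RGB2HSV)
for v in range(100,176,6):
    print(v,[tuple(int(a) for a in p[v,u]) for u in range(260,284,2)])
red=((hsv[...,0]<6)|(hsv[...,0]>174))&(hsv[...,1]>180)&(hsv[...,2]>190)
red[:110]=0;red[150:]=0
n,l,s,c=cv2.connectedComponentsWithStats(red.astype(np.uint8))
for i in range(1,n):
    if s[i,4]>20: print(s[i],c[i],ray(D,[c[i]],200).round(1), ray(D,[[s[i,0]-.5,c[i,1]],[s[i,0]+s[i,2]-.5,c[i,1]]],200).round(1).tolist(), X[l==i].mean(0))
b=cv2.resize(p[70:190,230:310],None,fx=5,fy=5,interpolation=cv2.INTER_NEAREST); cv2.imwrite('pics/w1z.png',b[:,:,::-1])
E
```

```text
100 [(88, 144, 147), (91, 147, 149), (72, 127, 131), (115, 50, 46), (124, 47, 45), (121, 40, 36), (123, 47, 39), (118, 37, 35), (122, 39, 40), (120, 56, 49), (222, 213, 187), (237, 232, 214)]
106 [(90, 147, 149), (87, 142, 147), (74, 124, 127), (124, 43, 33), (120, 42, 36), (123, 41, 33), (121, 44, 38), (121, 43, 36), (116, 108, 96), (94, 92, 84), (200, 188, 165), (239, 232, 215)]
112 [(89, 146, 148), (91, 145, 150), (80, 123, 127), (124, 36, 30), (119, 39, 30), (119, 38, 32), (122, 36, 37), (120, 44, 35), (58, 58, 55), (64, 63, 65), (176, 166, 146), (240, 233, 216)]
118 [(167, 117, 119), (130, 131, 135), (74, 106, 110), (124, 37, 28), (123, 47, 42), (124, 47, 41), (125, 44, 37), (119, 47, 42), (49, 55, 54), (55, 58, 60), (168, 132, 117), (236, 206, 180)]
124 [(230, 65, 55), (145, 113, 114), (75, 77, 77), (114, 32, 27), (116, 38, 33), (115, 40, 32), (120, 44, 40), (113, 37, 34), (81, 83, 75), (46, 53, 55), (158, 86, 77), (230, 69, 58)]
130 [(230, 64, 51), (106, 133, 137), (91, 49, 49), (118, 39, 34), (122, 49, 38), (117, 44, 35), (116, 38, 34), (117, 42, 34), (132, 130, 116), (127, 1
[... 939 characters left out ...]
0, 100), (98, 91, 84), (86, 83, 77), (220, 209, 180)]
166 [(75, 130, 136), (114, 80, 63), (136, 78, 49), (134, 81, 53), (133, 77, 47), (140, 83, 53), (136, 79, 52), (156, 147, 127), (143, 100, 72), (114, 101, 90), (97, 94, 84), (200, 188, 164)]
172 [(68, 128, 131), (135, 78, 51), (138, 83, 51), (136, 80, 50), (134, 77, 43), (138, 82, 54), (134, 88, 67), (153, 138, 120), (136, 80, 48), (138, 78, 48), (117, 93, 76), (175, 164, 145)]
[250 119  12  26 262] [255.21755725 131.27862595] [[615.2 -70.4 200. ]] [[610.4, -70.9, 200.0], [620.4, -69.8, 200.0]] [nan nan nan]
[281 119  20  25 473] [290.83086681 131.04651163] [[645.  -66.9 200. ]] [[636.4, -67.9, 200.0], [653.2, -66.0, 200.0]] [nan nan nan]
```

View pics/w1z.png

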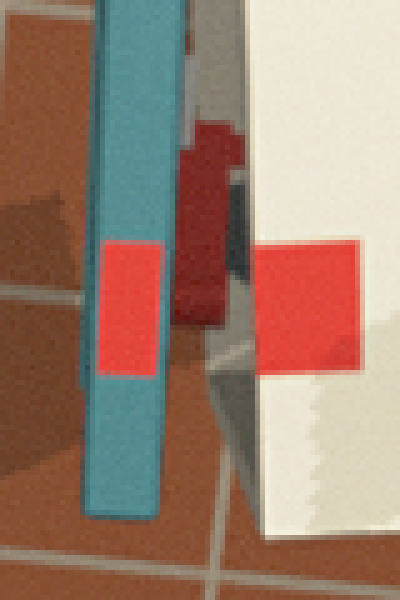

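```bash
python3 - <<'E'
from h import *
D=load('pics/w1.npz'); X=cloud(D)
E=ray(D,[[264.4,118],[264.2,131],[263.5,144],[262.3,166],[267,75],[280,131],[279.5,106],[281.7,166]],200); print(E.round(1))
a=E[3]-E[4]; print('door yaw',np.degrees(np.arctan2(a[0],-a[1]))); a=E[7]-E[6]; print('roof yaw',np.degrees(np.arctan2(a[0],-a[1])))
m=(E[1]+E[5])/2; print(m)
roof=(abs(X[...,2]-200)<15); roof[:, :300]=0; roof[180:]=0; print('roofz',np.nanmedian(X[roof][:,2]))
# pad
for v,u in [(110,270),(125,270),(130,270),(131,272),(120,272),(105,274)]: print(v,u,np.median(X[v-1:v+2,u-1:u+2].reshape(-1,3),0).round(1))
# pink stand, key visible?
E
```

```text
[[621.6 -58.7 200. ]
 [622.7 -69.3 200. ]
 [623.3 -80.2 200. ]
 [624.5 -99.3 200. ]
 [619.9 -24.7 200. ]
 [635.9 -67.9 200. ]
 [632.9 -47.7 200. ]
 [641.3 -97.5 200. ]]
door yaw 3.5284944057763497
roof yaw 9.511600171907116
[629.30255264 -68.59853726 200.        ]
roofz 199.8050688727162
110 270 [627.4 -51.3 159.6]
125 270 [629.  -65.5 160. ]
130 270 [629.5 -70.2 161.4]
131 272 [631.5 -70.8 161.9]
120 272 [630.4 -60.5 159.7]
105 274 [630.6 -46.3 159.9]
```

```bash
python3 -m creep '[{"translation":[-2,-2.4,0],"delta_rot":[0,0,0.04]},{"translation":[-2.6,-3.1,0],"delta_rot":[0,0,0.05]},{"translation":[-2.6,-3.1,-1.0],"delta_rot":[0,0,0.05]},{"translation":[-2.6,-3.1,-1.5],"delta_rot":[0,0,0.05]},{"translation":[-2.6,-3.1,-1.5],"delta_rot":[0,0,0.05]}]'
python3 -m creep '[{"translation":[-1.6,-1.8,-0.8],"delta_rot":[0,0,0]},{"translation":[0,0,0],"delta_rot":[0,0,0]},{"translation":[0,0,0],"delta_rot":[0,0,0]}]'
python3 - <<'E'
from h import *
p,R,y,s=tool(); print(p.round(1),y,R[:,0].round(4))
shot('wrist','w2')
E
```

```text
time_s: 2.53
ee_pos: [499.4, -276.9, 210.2]
ee_rot: [52.8, 89.9, -17.0]
force: [-0.1, -0.2, -0.4]
gripper_width: 91.3
time_s: 2.78
ee_pos: [483.7, -294.7, 201.9]
ee_rot: [163.4, 89.9, 93.2]
force: [0.4, -0.1, 0.3]
gripper_width: 91.2
[ 483.7 -294.7  201.9] 19.864096478547918 [-1.0e-04  1.1e-03 -1.0e+00]
```

View pics/w2.png

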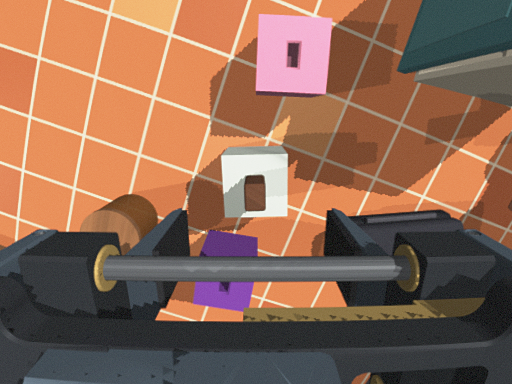

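The key handle is seen between the fingers at about (255,194), on the pale stand spanning (222–288,150–217). It is nearly aligned with the jaws.

```bash
python3 - <<'E'
from h import *
D=load('pics/w2.npz'); p=D['p']; X=cloud(D); hsv=cv2.cvtColor(p,cv2.COLOR_RGB2HSV)
m=np.zeros(hsv.shape[:2],bool); m[140:230,210:300]=1
key=m&(X[...,2]>105)&(X[...,2]<145); q=X[key]; print(len(q),np.percentile(q[:,2],[10,50,90]))
kt=key&(X[...,2]>118); q=X[kt]; print('top',cv2.minAreaRect(q[:,:2].astype(np.float32)))
st=m&(abs(X[...,2]-80)<5)&(hsv[...,1]<70); q=X[st]; r=cv2.minAreaRect(q[:,:2].astype(np.float32)); print('stand',len(q),r)
dark=m&(hsv[...,1]>90)&(hsv[...,2]<130)&(hsv[...,0]<15)
dark[:170]=0
ys,xs=np.where(dark&(xs_:=np.ones_like(dark))); 
n,l,s,c=cv2.connectedComponentsWithStats((key).astype(np.uint8)); i=1+np.argmax(s[1:,4]); print(s[i],c[i])
b=cv2.resize(p[140:230,210:300],None,fx=6,fy=6,interpolation=cv2.INTER_NEAREST); cv2.imwrite('pics/w2z.png',b[:,:,::-1])
E
```

```text
677 [119.46956425 124.26344436 125.3689438 ]
top ((483.91046142578125, -299.9294128417969), (21.68305015563965, 29.147714614868164), 20.191852569580078)
stand 3246 ((483.8626708984375, -300.7811279296875), (74.43688201904297, 75.94551086425781), 21.31473731994629)
[244 179  22  32 677] [254.40768095 194.74593796]
```

View pics/w2z.png

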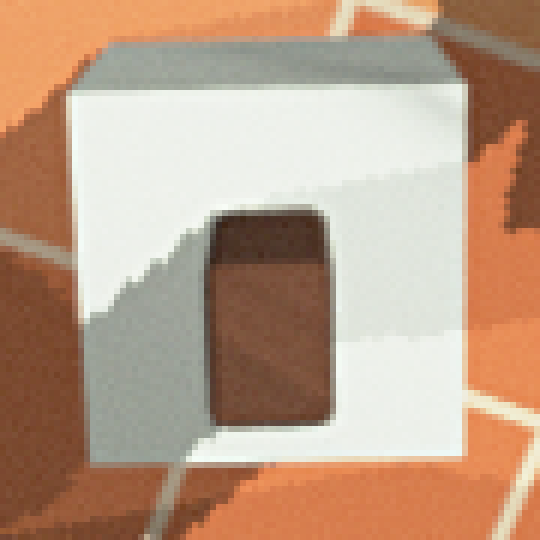

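```bash
python3 -m creep '[{"translation":[0,-0.3,-2],"delta_rot":[0,0,0.01]},{"translation":[0,-0.2,-3],"delta_rot":[0,0,0]},{"translation":[0,0,-3],"delta_rot":[0,0,0]},{"translation":[0,0,-1.6],"delta_rot":[0,0,0]},{"translation":[0,0,-0.6],"delta_rot":[0,0,0]}]'
python3 -m creep '[{"translation":[0,0,0],"delta_rot":[0,0,0]},{"translation":[0,0,0],"delta_rot":[0,0,0]}]'
python3 - <<'E'
from h import *
p,R,y,s=tool(); print(p.round(1),y,R[:,0].round(4),s['force'])
shot('wrist','w3')
E
```

```text
time_s: 3.25
ee_pos: [484.3, -297.7, 97.5]
ee_rot: [-152.2, 89.8, 138.5]
force: [-0.6, 1.2, 0.4]
gripper_width: 91.0
time_s: 3.42
ee_pos: [486.0, -299.9, 100.9]
ee_rot: [45.4, 89.9, -24.0]
force: [-0.1, -0.5, -0.2]
gripper_width: 91.3
[ 486.  -299.9  100.9] 20.600722563200055 [ 1.9e-03 -8.0e-04 -1.0e+00] [-0.07770042 -0.50329868 -0.24988925]
```

View pics/w3.png

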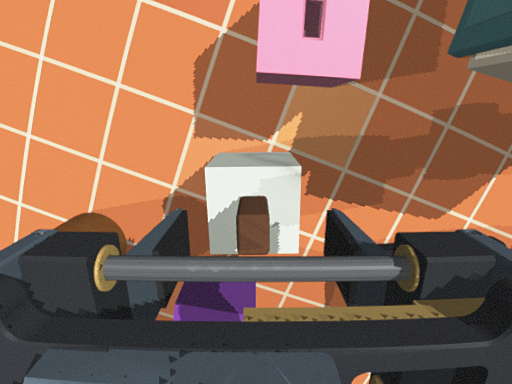

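```bash
python3 -m creep '[{"translation":[-0.2,0,0],"delta_rot":[0,0,0]},{"translation":[0,0,0],"delta_rot":[0,0,0]},{"translation":[0,0,0],"delta_rot":[0,0,0]},{"translation":[0,0,0],"delta_rot":[0,0,0]},{"translation":[0,0,0],"delta_rot":[0,0,0]}]' -1 45
python3 -m creep '[{"translation":[0,0,0],"delta_rot":[0,0,0]},{"translation":[0,0,0],"delta_rot":[0,0,0]},{"translation":[0,0,0],"delta_rot":[0,0,0]},{"translation":[0,0,0],"delta_rot":[0,0,0]},{"translation":[0,0,0],"delta_rot":[0,0,0]}]'
python3 - <<'E'
from h import *
p,R,y,s=tool(); print(p.round(1),y,R[:,0].round(4),s['force'],s['torque'],s['gripper_width'])
E
```

```text
time_s: 3.88
ee_pos: [482.6, -300.5, 100.2]
ee_rot: [43.7, 90.0, -25.8]
force: [-0.5, 0.3, 0.2]
gripper_width: 60.6
time_s: 4.3
ee_pos: [482.5, -300.4, 99.8]
ee_rot: [136.9, 90.0, 67.4]
force: [-0.1, 0.1, -0.1]
gripper_width: 27.3
[ 482.5 -300.4   99.8] 20.510520212362543 [ 0.e+00  1.e-04 -1.e+00] [-0.10039517  0.07910114 -0.14851933] [-0.09522655 -0.01048803  0.01940483] 27.311036923579877
```

```bash
python3 -m creep '[{"translation":[0,0,0],"delta_rot":[0,0,0]},{"translation":[0,0,0],"delta_rot":[0,0,0]},{"translation":[0,0,0],"delta_rot":[0,0,0]},{"translation":[0,0,0],"delta_rot":[0,0,0]}]'
python3 - <<'E'
from h import *
p,R,y,s=tool(); print(p.round(1),y,R[:,0].round(4),s['force'],s['torque'],s['gripper_width'])
E
```

```text
time_s: 4.63
ee_pos: [482.5, -300.3, 99.8]
ee_rot: [87.7, 90.0, 18.3]
force: [0.1, 0.6, -0.9]
gripper_width: 21.4
[ 482.5 -300.3   99.8] 20.51325377342233 [ 1.e-04  0.e+00 -1.e+00] [ 0.0749319   0.64587359 -0.87082566] [-0.03256271  0.00819899 -0.04717789] 21.38691361665631
```

```bash
python3 -m creep '[{"translation":[0,0,1],"delta_rot":[0,0,0]},{"translation":[0,0,2],"delta_rot":[0,0,0]},{"translation":[0,0,2],"delta_rot":[0,0,0]},{"translation":[0,0,2],"delta_rot":[0,0,0]},{"translation":[0,0,2],"delta_rot":[0,0,0]}]'
python3 -m creep '[{"translation":[0,0,3],"delta_rot":[0,0,0]},{"translation":[0,0,3],"delta_rot":[0,0,0]},{"translation":[0.5,1,3],"delta_rot":[0,0,-0.05]},{"translation":[2,3.1,2],"delta_rot":[0,0,-0.05]},{"translation":[2,3.1,1],"delta_rot":[0,0,-0.05]}]'
python3 -m creep '[{"translation":[2,3.1,0],"delta_rot":[0,0,-0.05]},{"translation":[2,3.1,0],"delta_rot":[0,0,-0.053]},{"translation":[2,3.1,0],"delta_rot":[0,0,0]},{"translation":[2,3.1,0],"delta_rot":[0,0,0]},{"translation":[1.5,2.4,0],"delta_rot":[0,0,0]}]'
python3 -m creep '[{"translation":[0.7,1.0,0],"delta_rot":[0,0,0]},{"translation":[0,0,0],"delta_rot":[0,0,0]},{"translation":[0,0,0],"delta_rot":[0,0,0]},{"translation":[0,0,0],"delta_rot":[0,0,0]}]'
python3 - <<'E'
from h import *
p,R,y,s=tool(); print(p.round(1),y,R[:,0].round(4),s['force'],s['torque'],s['gripper_width'])
shot('wrist','w4'); shot('side','s4')
E
```

```text
time_s: 5.05
ee_pos: [482.3, -300.3, 191.3]
ee_rot: [47.8, 90.0, -21.6]
force: [0.1, -0.6, -0.9]
gripper_width: 21.2
time_s: 5.47
ee_pos: [528.1, -229.1, 314.2]
ee_rot: [53.0, 89.6, -25.4]
force: [0.6, -0.8, -0.9]
gripper_width: 21.2
time_s: 5.88
ee_pos: [623.3, -77.9, 310.1]
ee_rot: [137.0, 89.9, 53.1]
force: [0.1, -0.2, -1.2]
gripper_width: 21.1
time_s: 6.22
ee_pos: [628.6, -71.9, 310.0]
ee_rot: [-30.3, 89.9, -114.3]
force: [0.2, 0.5, -0.2]
gripper_width: 21.3
[628.6 -71.9 310. ] 5.947934360505947 [-4.e-04 -1.e-03 -1.e+00] [ 0.168991    0.48927701 -0.24049209] [-0.11191464  0.07357209 -0.02376538] 21.305890219907134
```

View pics/w4.png

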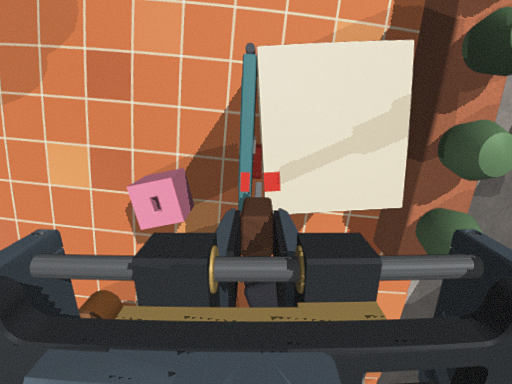

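View pics/s4.png

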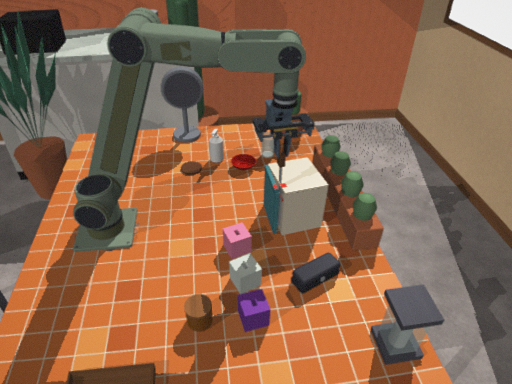

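```bash
python3 - <<'E'
from h import *
for f in ['pics/w4.npz']:
    D=load(f); p=D['p']; hsv=cv2.cvtColor(p,cv2.COLOR_RGB2HSV)
    red=((hsv[...,0]<6)|(hsv[...,0]>174))&(hsv[...,1]>170)&(hsv[...,2]>180)
    red[:150]=0;red[210:]=0
    n,l,s,c=cv2.connectedComponentsWithStats(red.astype(np.uint8))
    for i in range(1,n):
        if s[i,4]>20: print(s[i],c[i],ray(D,[c[i]],200).round(1), ray(D,[[s[i,0]-.5,c[i,1]],[s[i,0]+s[i,2]-.5,c[i,1]]],200).round(1).tolist())
    for v in range(170,200,5): print(v,[tuple(int(a) for a in p[v,u]) for u in range(246,268,2)])
    b=cv2.resize(p[140:290,200:310],None,fx=5,fy=5,interpolation=cv2.INTER_NEAREST)[:,:,::-1]; cv2.imwrite('pics/w4z.png',cv2.resize(b,(440,600)))
D=load('pics/s4.npz'); b=cv2.resize(D['p'][110:240,230:340],None,fx=4.5,fy=4.5,interpolation=cv2.INTER_NEAREST)[:,:,::-1]; cv2.imwrite('pics/s4z.png',b)
E
```

```text
[241 173   9  18 145] [244.53103448 181.46206897] [[615.4 -70.5 200. ]] [[611.0, -71.0, 200.0], [620.9, -69.9, 200.0]]
[264 172  16  19 268] [271.29104478 181.40671642] [[645.1 -67.3 200. ]] [[636.5, -68.2, 200.0], [654.2, -66.4, 200.0]]
170 [(75, 135, 140), (76, 134, 140), (73, 128, 131), (51, 47, 47), (107, 28, 29), (107, 35, 20), (112, 37, 34), (109, 32, 23), (114, 102, 87), (241, 237, 211), (230, 226, 205)]
175 [(220, 73, 62), (223, 57, 48), (88, 125, 130), (61, 41, 42), (109, 35, 28), (112, 40, 31), (107, 26, 25), (110, 36, 25), (99, 75, 59), (226, 63, 54), (219, 66, 55)]
180 [(217, 63, 55), (222, 65, 57), (78, 118, 123), (105, 63, 37), (131, 76, 46), (129, 74, 44), (131, 77, 47), (130, 76, 45), (116, 73, 50), (227, 65, 56), (217, 61, 50)]
185 [(218, 63, 56), (218, 69, 59), (70, 123, 128), (133, 73, 45), (131, 77, 51), (113, 117, 116), (121, 124, 124), (125, 125, 124), (122, 74, 50), (195, 64, 55), (218, 60, 52)]
190 [(226, 62, 52), (222, 71, 66), (67, 117, 123), (132, 75, 41), (127, 76, 52), (124, 125, 126), (122, 123, 121), (121, 120, 120), (124, 73, 47), (167, 67, 59), (219, 57, 48)]
195 [(47, 79, 83), (59, 96, 98), (77, 111, 117), (135, 74, 43), (125, 89, 72), (115, 116, 120), (118, 119, 120), (121, 123, 122), (135, 78, 53), (130, 120, 107), (236, 229, 207)]
```

View pics/w4z.png

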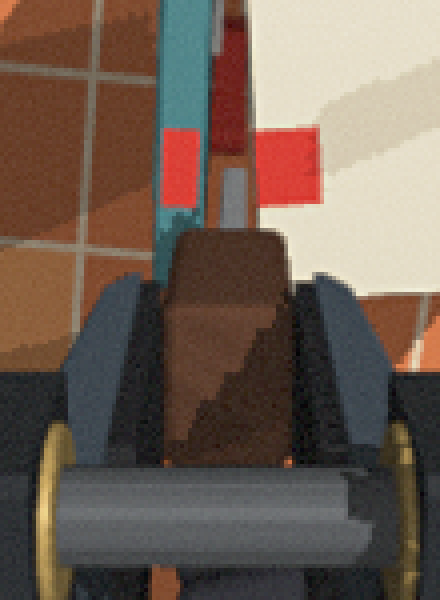

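View pics/s4z.png

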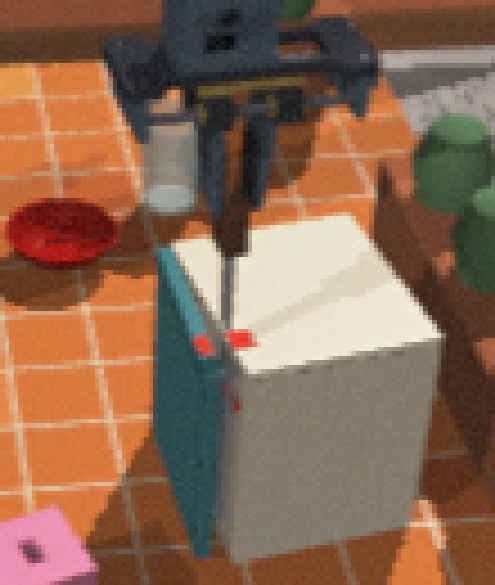

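```bash
python3 - <<'E'
from h import *
D=load('pics/w4.npz'); p=D['p'].astype(int)
for v in (187,188,189,191): print(v,[tuple(p[v,u]) for u in range(253,264)])
for v in (179,180,181,182,183,184): print(v,tuple(p[v,258]))
for v in (176,181): print(v,[tuple(p[v,u]) for u in (249,250,251,252,253)],[tuple(p[v,u]) for u in (261,262,263,264,265)])
E=ray(D,[[250.9,181.4],[262.7,181.4]],200); print('gap',E.round(1),E.mean(0))
B=ray(D,[[255.0,188],[260.7,188],[258,182.2]],220); print('blade',B.round(1),(B[0]+B[1])/2)
E
```

```text
187 [(np.int64(129), np.int64(72), np.int64(41)), (np.int64(123), np.int64(72), np.int64(44)), (np.int64(107), np.int64(88), np.int64(80)), (np.int64(116), np.int64(121), np.int64(119)), (np.int64(117), np.int64(120), np.int64(123)), (np.int64(122), np.int64(124), np.int64(123)), (np.int64(121), np.int64(124), np.int64(123)), (np.int64(122), np.int64(123), np.int64(122)), (np.int64(121), np.int64(105), np.int64(97)), (np.int64(120), np.int64(75), np.int64(47)), (np.int64(117), np.int64(81), np.int64(63))]
188 [(np.int64(127), np.int64(70), np.int64(42)), (np.int64(126), np.int64(75), np.int64(46)), (np.int64(103), np.int64(84), np.int64(77)), (np.int64(116), np.int64(118), np.int64(120)), (np.int64(115), np.int64(116), np.int64(120)), (np.int64(122), np.int64(125), np.int64(122)), (np.int64(117), np.int64(121), np.int64(121)), (np.int64(121), np.int64(121), np.int64(122)), (np.int64(120), np.int64(103), np.int64(95)), (np.int64(124), np.int64(78), np.int64(51)), (np.int64(120), np.int64(89), np.int64(67))]
189 [(np.int64(132), np.int64(75), np.int64(45)), (np.int64(124), np.int64(75)
[... 1646 characters left out ...]
 (np.int64(219), np.int64(60), np.int64(49))]
181 [(np.int64(180), np.int64(87), np.int64(83)), (np.int64(74), np.int64(117), np.int64(121)), (np.int64(55), np.int64(73), np.int64(74)), (np.int64(108), np.int64(65), np.int64(42)), (np.int64(132), np.int64(77), np.int64(47))] [(np.int64(126), np.int64(78), np.int64(46)), (np.int64(116), np.int64(72), np.int64(47)), (np.int64(123), np.int64(79), np.int64(69)), (np.int64(229), np.int64(67), np.int64(59)), (np.int64(222), np.int64(64), np.int64(56))]
gap [[622.5 -69.7 200. ]
 [635.6 -68.3 200. ]] [629.03088163 -69.0044857  200.        ]
blade [[627.3 -71.3 220. ]
 [633.3 -70.6 220. ]
 [629.8 -64.7 220. ]] [630.3090275  -70.95816182 220.        ]
```

```bash
python3 -m creep '[{"translation":[-0.12,0.45,0],"delta_rot":[0,0,0]},{"translation":[0,0,0],"delta_rot":[0,0,0]},{"translation":[0,0,0],"delta_rot":[0,0,0]}]'
python3 -m creep '[{"translation":[0,0,-0.4],"delta_rot":[0,0,0]},{"translation":[0,0,-0.4],"delta_rot":[0,0,0]},{"translation":[0,0,-0.4],"delta_rot":[0,0,0]},{"translation":[0,0,0],"delta_rot":[0,0,0]},{"translation":[0,0,0],"delta_rot":[0,0,0]}]'
python3 - <<'E'
from h import *
p,R,y,s=tool(); print(p.round(1),y,R[:,0].round(4),s['force'],s['torque'],s['gripper_width'])
D=shot('wrist','w5'); b=cv2.resize(D['p'][140:290,200:310],None,fx=5,fy=5,interpolation=cv2.INTER_NEAREST)[:,:,::-1]; cv2.imwrite('pics/w5z.png',cv2.resize(b,(440,600)))
E
```

```text
time_s: 6.57
ee_pos: [627.8, -66.5, 310.0]
ee_rot: [70.8, 90.0, -13.2]
force: [0.2, -0.5, -1.7]
gripper_width: 21.5
time_s: 6.98
ee_pos: [628.0, -66.0, 297.0]
ee_rot: [-104.6, 89.9, 171.4]
force: [0.2, -0.8, -1.8]
gripper_width: 21.5
[628. -66. 297.] 6.015421263298958 [-1.1e-03  2.0e-04 -1.0e+00] [ 0.18956265 -0.78971516 -1.78050936] [-0.07087004  0.08566036 -0.07024909] 21.4615047101916
```

View pics/w5z.png

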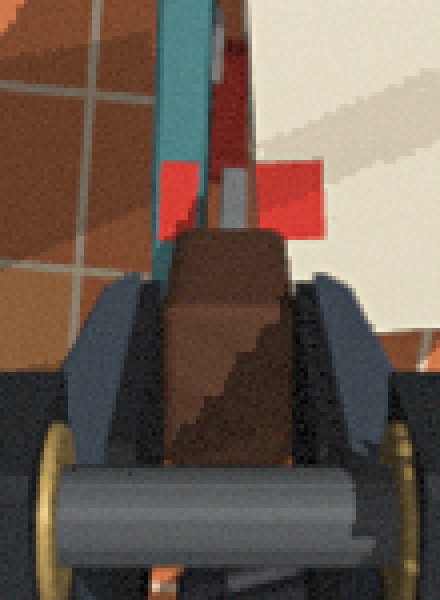

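```bash
python3 - <<'E'
from h import *
D=load('pics/w5.npz'); p=D['p'].astype(int)
for v in (181,185,190,194): print(v,[tuple(map(int,p[v,u])) for u in range(248,267)])
E
```

```text
181 [(210, 64, 58), (173, 87, 83), (74, 115, 119), (43, 85, 91), (66, 41, 36), (119, 41, 35), (117, 34, 28), (117, 41, 29), (116, 51, 43), (117, 48, 43), (116, 46, 42), (119, 52, 51), (118, 47, 49), (118, 51, 40), (103, 71, 47), (104, 71, 64), (194, 71, 63), (192, 74, 64), (189, 74, 63)]
185 [(219, 66, 56), (178, 85, 81), (73, 115, 118), (46, 75, 75), (88, 54, 42), (98, 42, 36), (94, 37, 29), (97, 64, 64), (111, 115, 115), (114, 118, 118), (113, 114, 118), (121, 122, 123), (121, 120, 119), (117, 102, 92), (117, 76, 53), (96, 74, 63), (176, 68, 61), (196, 57, 50), (192, 59, 51)]
190 [(153, 49, 38), (84, 60, 57), (31, 56, 58), (62, 58, 57), (123, 70, 36), (132, 77, 50), (120, 72, 47), (92, 83, 81), (115, 115, 121), (115, 116, 116), (115, 120, 115), (119, 121, 121), (112, 115, 114), (119, 101, 92), (121, 76, 51), (106, 72, 53), (148, 67, 56), (194, 56, 50), (194, 58, 48)]
194 [(127, 46, 39), (67, 69, 70), (34, 60, 64), (72, 54, 39), (130, 72, 47), (129, 76, 47), (118, 72, 54), (97, 100, 97), (115, 117, 120), (118, 119, 118), (120, 120, 119), (117, 119, 119), (118, 118, 121), (118, 102, 93), (120, 71, 47), (115, 77, 53), (141, 63, 52), (220, 62, 52), (219, 62, 53)]
```

```bash
python3 -m creep '[{"translation":[-0.1,0,0],"delta_rot":[0,0,0]},{"translation":[0,0,-0.3],"delta_rot":[0,0,0]},{"translation":[0,0,-0.3],"delta_rot":[0,0,0]},{"translation":[0,0,-0.3],"delta_rot":[0,0,0]},{"translation":[0,0,0],"delta_rot":[0,0,0]}]'
python3 -m creep '[{"translation":[0,0,-0.3],"delta_rot":[0,0,0]},{"translation":[0,0,-0.3],"delta_rot":[0,0,0]},{"translation":[0,0,-0.3],"delta_rot":[0,0,0]},{"translation":[0,0,0],"delta_rot":[0,0,0]},{"translation":[0,0,0],"delta_rot":[0,0,0]}]'
python3 - <<'E'
from h import *
p,R,y,s=tool(); print(p.round(1),y,R[:,0].round(4),s['force'],s['torque'],s['gripper_width'])
D=shot('wrist','w6'); b=cv2.resize(D['p'][140:290,200:310],None,fx=5,fy=5,interpolation=cv2.INTER_NEAREST)[:,:,::-1]; cv2.imwrite('pics/w6z.png',cv2.resize(b,(440,600)))
E
```

```text
time_s: 7.45
ee_pos: [626.8, -66.0, 287.7]
ee_rot: [-103.5, 89.9, 172.5]
force: [-0.3, 0.2, -1.5]
gripper_width: 21.7
time_s: 7.87
ee_pos: [627.0, -66.0, 279.4]
ee_rot: [-106.5, 90.0, 169.5]
force: [-0.1, 0.4, -0.3]
gripper_width: 21.2
[627.  -66.  279.4] 6.016268862099749 [-5.e-04  1.e-04 -1.e+00] [-0.14425382  0.40175951 -0.31495719] [-0.11808582  0.06676911  0.00246642] 21.223344839626847
```

View pics/w6z.png

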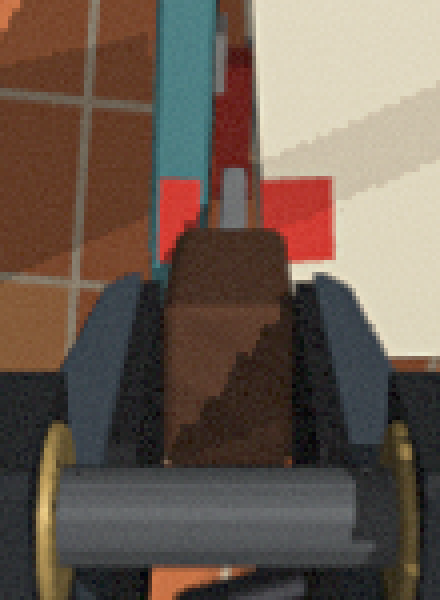

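The blade is centred in the gap (crop columns 219–247, gap about 208–259) with the tip about 10 mm below the top. I'll continue down and feel for the pad.

```bash
python3 -m creep '[{"translation":[0,0,-0.3],"delta_rot":[0,0,0]},{"translation":[0,0,-0.3],"delta_rot":[0,0,0]},{"translation":[0,0,-0.3],"delta_rot":[0,0,0]},{"translation":[0,0,0],"delta_rot":[0,0,0]},{"translation":[0,0,0],"delta_rot":[0,0,0]}]'
python3 -m creep '[{"translation":[0,0,-0.2],"delta_rot":[0,0,0]},{"translation":[0,0,-0.2],"delta_rot":[0,0,0]},{"translation":[0,0,-0.2],"delta_rot":[0,0,0]},{"translation":[0,0,0],"delta_rot":[0,0,0]},{"translation":[0,0,0],"delta_rot":[0,0,0]}]'
python3 -m creep '[{"translation":[0,0,-0.2],"delta_rot":[0,0,0]},{"translation":[0,0,-0.2],"delta_rot":[0,0,0]},{"translation":[0,0,0],"delta_rot":[0,0,0]},{"translation":[0,0,0],"delta_rot":[0,0,0]}]'
```

```text
time_s: 8.33
ee_pos: [627.0, -66.0, 270.3]
ee_rot: [-104.3, 90.0, 171.7]
force: [-0.5, -0.1, -1.3]
gripper_width: 21.4
time_s: 8.75
ee_pos: [627.1, -66.0, 264.5]
ee_rot: [-100.3, 90.0, 175.7]
force: [0.0, -0.0, -0.9]
gripper_width: 21.5
time_s: 9.08
ee_pos: [627.0, -66.0, 260.4]
ee_rot: [-102.7, 90.0, 173.3]
force: [0.2, -0.0, -0.9]
gripper_width: 21.6
```

```bash
for i in 1 ; do python3 -m creep '[{"translation":[0,0,-0.2],"delta_rot":[0,0,0]},{"translation":[0,0,-0.2],"delta_rot":[0,0,0]},{"translation":[0,0,0],"delta_rot":[0,0,0]},{"translation":[0,0,0],"delta_rot":[0,0,0]}]'; done
python3 -m creep '[{"translation":[0,0,-0.2],"delta_rot":[0,0,0]},{"translation":[0,0,0],"delta_rot":[0,0,0]},{"translation":[0,0,0],"delta_rot":[0,0,0]}]'
python3 -m creep '[{"translation":[0,0,-0.2],"delta_rot":[0,0,0]},{"translation":[0,0,0],"delta_rot":[0,0,0]},{"translation":[0,0,0],"delta_rot":[0,0,0]}]'
```

```text
time_s: 9.42
ee_pos: [627.1, -66.0, 256.4]
ee_rot: [-104.0, 90.0, 172.0]
force: [-0.2, 0.4, -1.2]
gripper_width: 21.4
time_s: 9.67
ee_pos: [627.1, -66.0, 254.5]
ee_rot: [-103.7, 90.0, 172.3]
force: [1.3, -0.9, -1.6]
gripper_width: 21.3
time_s: 9.92
ee_pos: [627.1, -66.0, 252.5]
ee_rot: [-110.4, 90.0, 165.6]
force: [0.3, 0.0, -0.5]
gripper_width: 21.3
```

```bash
python3 -m creep '[{"translation":[0,0,-0.2],"delta_rot":[0,0,0]},{"translation":[0,0,0],"delta_rot":[0,0,0]},{"translation":[0,0,0],"delta_rot":[0,0,0]}]'
python3 -m creep '[{"translation":[0,0,-0.2],"delta_rot":[0,0,0]},{"translation":[0,0,0],"delta_rot":[0,0,0]},{"translation":[0,0,0],"delta_rot":[0,0,0]}]'
```

```text
time_s: 10.17
ee_pos: [627.3, -66.1, 251.1]
ee_rot: [72.4, 89.9, -11.5]
force: [-0.5, 0.4, 2.3]
gripper_width: 21.3
time_s: 10.42
ee_pos: [627.4, -66.2, 249.0]
ee_rot: [65.7, 89.9, -18.3]
force: [-0.0, -0.1, 2.5]
gripper_width: 21.4
```

```bash
python3 -m creep '[{"translation":[0,0,-0.2],"delta_rot":[0,0,0]},{"translation":[0,0,-0.1],"delta_rot":[0,0,0]},{"translation":[0,0,0],"delta_rot":[0,0,0]},{"translation":[0,0,0],"delta_rot":[0,0,0]}]'
python3 -m creep '[{"translation":[0,0,-0.15],"delta_rot":[0,0,0]},{"translation":[0,0,0],"delta_rot":[0,0,0]},{"translation":[0,0,0],"delta_rot":[0,0,0]}]'
python3 -m creep '[{"translation":[0,0,-0.1],"delta_rot":[0,0,0]},{"translation":[0,0,0],"delta_rot":[0,0,0]},{"translation":[0,0,0],"delta_rot":[0,0,0]}]'
```

```text
time_s: 10.75
ee_pos: [627.3, -66.2, 245.9]
ee_rot: [64.6, 90.0, -19.4]
force: [-0.3, -0.1, 3.7]
gripper_width: 21.0
time_s: 11.0
ee_pos: [627.4, -66.2, 244.7]
ee_rot: [65.1, 89.9, -18.9]
force: [0.5, 0.0, 4.9]
gripper_width: 21.3
time_s: 11.25
ee_pos: [627.5, -66.2, 244.1]
ee_rot: [69.2, 89.9, -14.8]
force: [-0.6, -0.0, 6.5]
gripper_width: 21.4
```

```bash
for k in 1 2 3; do python3 -m creep '[{"translation":[0,0,0],"delta_rot":[0,0,0]}]' | sed -n '2p;4p'; done; python3 -m creep '[{"translation":[0,0,-0.15],"delta_rot":[0,0,0]},{"translation":[0,0,0],"delta_rot":[0,0,0]},{"translation":[0,0,0],"delta_rot":[0,0,0]}]'; for k in 1 2 3; do python3 -m creep '[{"translation":[0,0,0],"delta_rot":[0,0,0]}]' | sed -n '2p;4p'; done
```

```text
ee_pos: [627.5, -66.2, 244.1]
force: [-1.4, -0.7, 6.4]
ee_pos: [627.5, -66.2, 244.1]
force: [-0.1, -0.8, 6.1]
ee_pos: [627.5, -66.2, 244.1]
force: [-1.0, -1.9, 7.6]
time_s: 11.75
ee_pos: [627.7, -66.3, 243.1]
ee_rot: [73.4, 89.8, -10.6]
force: [-0.0, -0.5, 8.7]
gripper_width: 21.7
ee_pos: [627.8, -66.3, 243.1]
force: [-0.3, -0.5, 8.7]
ee_pos: [627.7, -66.2, 243.1]
force: [-1.0, -1.7, 8.1]
ee_pos: [627.8, -66.3, 243.2]
force: [-0.2, -1.6, 8.0]
```

```bash
python3 -m creep '[{"translation":[-0.15,-0.01,0],"delta_rot":[0,0,-0.02]},{"translation":[-0.15,-0.01,0],"delta_rot":[0,0,-0.02]},{"translation":[0,0,0],"delta_rot":[0,0,0]}]'
python3 -m creep '[{"translation":[-0.15,0,0],"delta_rot":[0,0,-0.01]},{"translation":[-0.15,0,0],"delta_rot":[0,0,-0.01]},{"translation":[0,0,0],"delta_rot":[0,0,0]}]'
python3 - <<'E'
from h import *
p,R,y,s=tool(); print(p.round(1),y,R[:,0].round(4),s['force'],s['torque'],s['gripper_width'])
D=shot('wrist','w7'); b=cv2.resize(D['p'][140:290,200:310],None,fx=5,fy=5,interpolation=cv2.INTER_NEAREST)[:,:,::-1]; cv2.imwrite('pics/w7z.png',cv2.resize(b,(440,600)))
E
```

```text
time_s: 12.25
ee_pos: [625.1, -66.4, 243.3]
ee_rot: [78.9, 89.8, -7.4]
force: [0.3, -1.2, 7.2]
gripper_width: 21.3
time_s: 12.5
ee_pos: [622.0, -66.5, 243.3]
ee_rot: [77.4, 89.8, -10.0]
force: [0.2, -1.3, 8.2]
gripper_width: 21.3
[622.  -66.5 243.3] 2.553414700441725 [ 4.e-03 -7.e-04 -1.e+00] [ 0.22502035 -1.29459789  8.19351557] [-0.32135643 -0.04247765  0.00578796] 21.254012632400727
```

View pics/w7z.png

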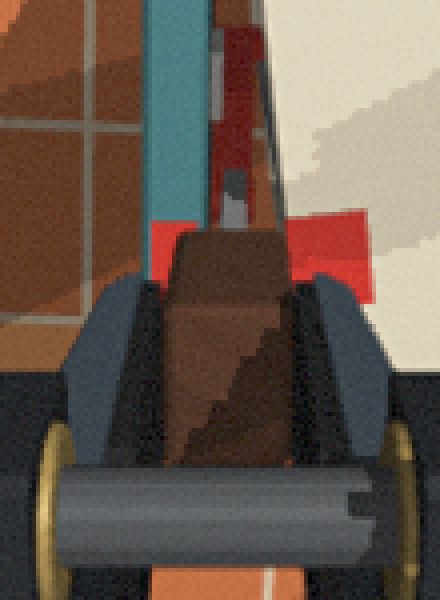

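```bash
python3 -m creep '[{"translation":[-0.2,0,0],"delta_rot":[0,0,-0.015]},{"translation":[-0.2,0,0],"delta_rot":[0,0,-0.015]},{"translation":[0,0,0],"delta_rot":[0,0,0]}]'
python3 -m creep '[{"translation":[-0.2,0,0],"delta_rot":[0,0,-0.015]},{"translation":[-0.2,0,0],"delta_rot":[0,0,-0.015]},{"translation":[0,0,0],"delta_rot":[0,0,0]}]'
```

```text
time_s: 12.8
ee_pos: [618.1, -66.6, 243.2]
ee_rot: [78.3, 89.8, -10.8]
force: [0.4, -1.4, 7.2]
gripper_width: 21.7
time_s: 13.05
ee_pos: [614.2, -66.5, 242.9]
ee_rot: [80.8, 89.8, -10.1]
force: [1.3, -1.4, 7.0]
gripper_width: 21.4
```

```bash
python3 -m creep '[{"translation":[-0.3,0.01,0],"delta_rot":[0,0,-0.022]},{"translation":[-0.3,0.01,0],"delta_rot":[0,0,-0.022]},{"translation":[0,0,0],"delta_rot":[0,0,0]}]'
python3 -m creep '[{"translation":[-0.3,0.02,0],"delta_rot":[0,0,-0.022]},{"translation":[-0.3,0.02,0],"delta_rot":[0,0,-0.022]},{"translation":[0,0,0],"delta_rot":[0,0,0]}]'
python3 - <<'E'
from h import *
p,R,y,s=tool(); print(p.round(1),y,R[:,0].round(4),s['force'],s['torque'],s['gripper_width'])
D=shot('wrist','w8')
E
```

```text
time_s: 13.3
ee_pos: [607.7, -66.3, 242.8]
ee_rot: [79.7, 89.8, -13.8]
force: [1.1, -1.6, 6.2]
gripper_width: 21.3
time_s: 13.55
ee_pos: [601.7, -66.0, 243.3]
ee_rot: [79.8, 89.8, -16.1]
force: [0.4, -1.0, 8.7]
gripper_width: 21.3
[601.7 -66.  243.3] -5.9456660071980165 [ 0.0033 -0.001  -1.    ] [ 0.44556354 -0.95319015  8.69527124] [-0.36033218  0.07909989 -0.0225789 ] 21.315811304292787
```

View pics/w8.png

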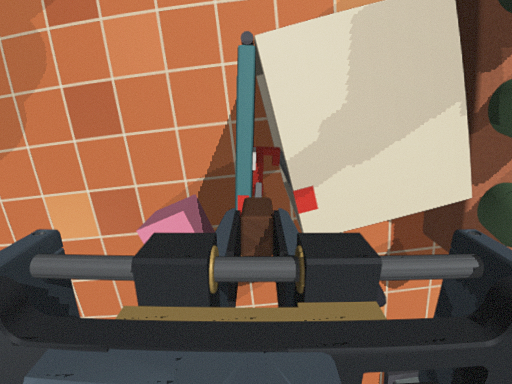

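```bash
cat >> h.py <<'E'
def dooryaw(D,dbg=False):
    X=cloud(D); hsv=cv2.cvtColor(D['p'],cv2.COLOR_RGB2HSV)
    m=(hsv[...,0]>80)&(hsv[...,0]<105)&(hsv[...,1]>70)&(hsv[...,2]>115)&(abs(X[...,2]-200)<8)
    n,l,s,c=cv2.connectedComponentsWithStats(m.astype(np.uint8)); i=1+np.argmax(s[1:,4])
    q=X[l==i]; r=cv2.fitLine(q[:,:2].astype(np.float32),cv2.DIST_HUBER,0,.01,.01).ravel()
    d=r[:2]*(-1 if r[1]>0 else 1); 
    return np.degrees(np.arctan2(d[0],-d[1])),len(q),q.min(0).round(1),q.max(0).round(1),r[2:]
E
python3 - <<'E'
from h import *
for n in ['w1','w4','w7','w8']:
    a=dooryaw(load(f'pics/{n}.npz')); print(n,a,'open',np.radians(9.4-a[0]))
E
```

```text
w1 (np.float32(3.4460669), 2290, array([ 603.5, -106. ,  196.9]), array([623.8,  30.6, 202.1]), array([613.17676 , -27.281939], dtype=float32)) open 0.10391573
w4 (np.float32(3.668205), 1416, array([602.6, -82. , 196.6]), array([622.7,  61.6, 202.1]), array([611.6054   ,   3.2527194], dtype=float32)) open 0.100038685
w7 (np.float32(1.4000428), 2076, array([602.4, -59.2, 197.2]), array([616.5,  61.8, 202.1]), array([609.35645 ,   5.047407], dtype=float32)) open 0.1396256
w8 (np.float32(-7.7846446), 2078, array([585.9, -59.4, 197.3]), array([612.6,  63.5, 201.9]), array([599.7896  ,   6.496401], dtype=float32)) open 0.29992864
```

```bash
python3 -m creep '[{"translation":[0,0,0.4],"delta_rot":[0,0,0]},{"translation":[0,0,0.6],"delta_rot":[0,0,0]},{"translation":[0,0,0.6],"delta_rot":[0,0,0]},{"translation":[0,0,0],"delta_rot":[0,0,0]}]'
python3 - <<'E'
from h import *
p,R,y,s=tool(); print(p.round(1),y,s['force'])
H=np.array([613.5,67.]); a0=np.radians(-7.8); prev=p[:2]
for k,dth in enumerate([0.0]+[0.08]*13):
    a0-=dth; d=np.array([np.sin(a0),-np.cos(a0)]); n=np.array([np.cos(a0),np.sin(a0)])
    K=H+133*d+3*n; print(k,np.degrees(a0).round(1),K.round(1),((K-prev)/10).round(2)); prev=K
E
```

```text
time_s: 13.93
ee_pos: [601.3, -65.4, 258.1]
ee_rot: [157.7, 90.0, 61.8]
force: [-0.5, 1.0, -0.8]
gripper_width: 21.4
[601.3 -65.4 258.1] -5.898829191645651 [-0.54938868  0.96237488 -0.83311889]
0 -7.8 [598.4 -65.2] [-0.28  0.02]
1 -12.4 [587.9 -63.5] [-1.05  0.16]
2 -17.0 [577.6 -61.1] [-1.04  0.25]
3 -21.6 [567.4 -57.8] [-1.01  0.33]
4 -26.1 [557.6 -53.7] [-0.98  0.41]
5 -30.7 [548.1 -48.9] [-0.95  0.49]
6 -35.3 [539.1 -43.3] [-0.91  0.56]
7 -39.9 [530.5 -37. ] [-0.86  0.63]
8 -44.5 [522.5 -30. ] [-0.8  0.7]
9 -49.1 [515.  -22.4] [-0.75  0.76]
10 -53.6 [508.2 -14.3] [-0.68  0.82]
11 -58.2 [502.   -5.6] [-0.62  0.87]
12 -62.8 [496.6   3.5] [-0.54  0.91]
13 -67.4 [491.9  13.1] [-0.47  0.95]
```

```bash
python3 -m creep '[{"translation":[-0.25,0.02,0],"delta_rot":[0,0,-0.03]},{"translation":[-0.5,0.08,0],"delta_rot":[0,0,-0.04]},{"translation":[-0.5,0.08,0],"delta_rot":[0,0,-0.04]},{"translation":[-0.52,0.12,0],"delta_rot":[0,0,-0.04]},{"translation":[-0.52,0.13,0],"delta_rot":[0,0,-0.04]}]'
python3 -m creep '[{"translation":[-0.5,0.16,0],"delta_rot":[0,0,-0.04]},{"translation":[-0.51,0.17,0],"delta_rot":[0,0,-0.04]},{"translation":[-0.49,0.2,0],"delta_rot":[0,0,-0.04]},{"translation":[-0.49,0.21,0],"delta_rot":[0,0,-0.04]},{"translation":[0,0,0],"delta_rot":[0,0,0]}]'
python3 - <<'E'
from h import *
p,R,y,s=tool(); print(p.round(1),y,R[:,0].round(4),s['force'],s['torque'],s['gripper_width'])
D=shot('wrist','w9')
a=dooryaw(D); print(a,np.radians(9.4-a[0]))
E
```

```text
time_s: 14.35
ee_pos: [578.0, -61.0, 256.7]
ee_rot: [-104.2, 89.9, 148.9]
force: [0.6, 0.1, -0.9]
gripper_width: 21.2
time_s: 14.77
ee_pos: [557.2, -53.4, 256.9]
ee_rot: [-83.1, 89.9, 160.9]
force: [0.0, 0.1, -1.2]
gripper_width: 21.4
[557.2 -53.4 256.9] -25.971838898649132 [-2.2e-03  8.0e-04 -1.0e+00] [ 0.01163751  0.0953003  -1.24364429] [-0.09174306  0.0774409   0.03104979] 21.41126268654972
(np.float32(-27.379498), 1964, array([547. , -44.4, 197. ]), array([612. ,  67.3, 202.1]), array([581.01654 ,  14.786169], dtype=float32)) 0.6419233
```

View pics/w9.png

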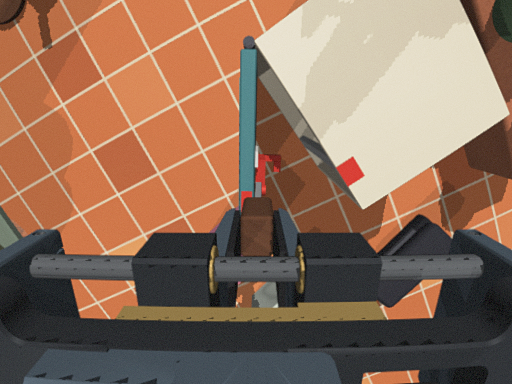

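The door is following the blade and is now open about 0.64 rad. I'll carry on along the arc.

```bash
python3 -m creep '[{"translation":[-0.3,0.15,0],"delta_rot":[0,0,-0.03]},{"translation":[-0.48,0.24,0],"delta_rot":[0,0,-0.04]},{"translation":[-0.47,0.25,0],"delta_rot":[0,0,-0.04]},{"translation":[-0.46,0.28,0],"delta_rot":[0,0,-0.04]},{"translation":[-0.45,0.28,0],"delta_rot":[0,0,-0.04]}]'
python3 -m creep '[{"translation":[-0.43,0.31,0],"delta_rot":[0,0,-0.04]},{"translation":[-0.43,0.32,0],"delta_rot":[0,0,-0.04]},{"translation":[-0.4,0.35,0],"delta_rot":[0,0,-0.04]},{"translation":[-0.4,0.35,0],"delta_rot":[0,0,-0.04]},{"translation":[-0.38,0.38,0],"delta_rot":[0,0,-0.04]}]'
python3 -m creep '[{"translation":[-0.37,0.38,0],"delta_rot":[0,0,-0.04]},{"translation":[-0.34,0.41,0],"delta_rot":[0,0,-0.04]},{"translation":[-0.34,0.41,0],"delta_rot":[0,0,-0.04]},{"translation":[-0.31,0.43,0],"delta_rot":[0,0,-0.04]},{"translation":[-0.31,0.44,0],"delta_rot":[0,0,-0.04]}]'
python3 -m creep '[{"translation":[-0.27,0.45,0],"delta_rot":[0,0,-0.04]},{"translation":[-0.27,0.46,0],"delta_rot":[0,0,-0.04]},{"translation":[-0.1,0.2,0],"delta_rot":[0,0,-0.02]},{"translation":[0,0,0],"delta_rot":[0,0,0]},{"translation":[0,0,0],"delta_rot":[0,0,0]}]'
python3 - <<'E'
from h import *
p,R,y,s=tool(); print(p.round(1),y,R[:,0].round(4),s['force'],s['torque'],s['gripper_width'])
D=shot('wrist','w10')
a=dooryaw(D); print(a,np.radians(9.4-a[0]))
E
```

```text
time_s: 15.23
ee_pos: [537.0, -41.9, 257.2]
ee_rot: [-87.2, 90.0, 145.9]
force: [0.4, -0.3, -1.2]
gripper_width: 21.3
time_s: 15.65
ee_pos: [516.6, -24.9, 257.3]
ee_rot: [68.6, 90.0, -69.8]
force: [1.1, -0.3, -0.6]
gripper_width: 21.3
time_s: 16.07
ee_pos: [500.0, -4.2, 257.3]
ee_rot: [74.9, 90.0, -74.9]
force: [0.7, -0.4, -0.8]
gripper_width: 21.4
time_s: 16.48
ee_pos: [493.3, 6.9, 257.4]
ee_rot: [-18.5, 90.0, -173.9]
force: [-0.8, 0.1, -1.7]
gripper_width: 21.0
[493.3   6.9 257.4] -65.41455967435849 [-6.e-04 -1.e-04 -1.e+00] [-0.7941361   0.11187227 -1.67780535] [-0.07540975  0.14163803  0.02472012] 21.04912921949828
(np.float32(-66.324165), 1989, array([476.3,  15.8, 196.7]), array([611.2,  74.7, 201.7]), array([556.7004  ,  46.746937], dtype=float32)) 1.3216361
```

View pics/w10.png

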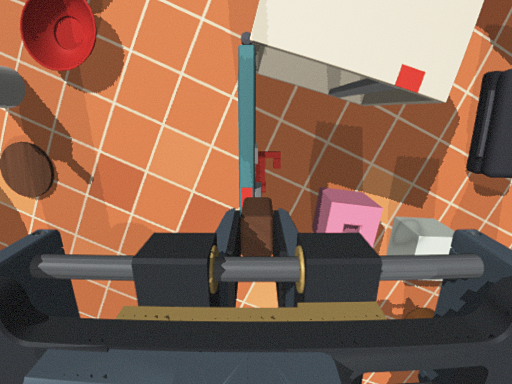

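```bash
python3 -m creep '[{"translation":[0.1,-0.2,0.3],"delta_rot":[0,0,0]},{"translation":[0,0,1.5],"delta_rot":[0,0,0]},{"translation":[0,0,2.5],"delta_rot":[0,0,0]},{"translation":[0,0,2],"delta_rot":[0,0,0]},{"translation":[0,-0.8,0.5],"delta_rot":[0,0,0.08]}]'
python3 -m creep '[{"translation":[-0.1,-2.2,0],"delta_rot":[0,0,0.1]},{"translation":[-0.1,-2.2,0],"delta_rot":[0,0,0.1]},{"translation":[-0.1,-2.2,0],"delta_rot":[0,0,0.1]},{"translation":[-0.1,-2.2,0],"delta_rot":[0,0,0.1]},{"translation":[-0.1,-2.2,0],"delta_rot":[0,0,0.1]}]'
python3 -m creep '[{"translation":[-0.1,-2.2,0],"delta_rot":[0,0,0.1]},{"translation":[-0.1,-2.2,0],"delta_rot":[0,0,0.1]},{"translation":[-0.1,-2.2,0],"delta_rot":[0,0,0.1]},{"translation":[-0.1,-2.2,0],"delta_rot":[0,0,0.1]},{"translation":[-0.1,-2.2,0],"delta_rot":[0,0,0.1]}]'
python3 -m creep '[{"translation":[-0.1,-2.2,0],"delta_rot":[0,0,0.1]},{"translation":[-0.1,-2.2,0],"delta_rot":[0,0,0.1]},{"translation":[-0.1,-2.2,0],"delta_rot":[0,0,0.1]},{"translation":[0,0,0],"delta_rot":[0,0,0]},{"translation":[0,0,0],"delta_rot":[0,0,0]}]'
python3 - <<'E'
from h import *
p,R,y,s=tool(); print(p.round(1),y,R[:,0].round(4),s['force'],s['gripper_width'])
print('to go cm',((np.array([482.5,-300.3])-p[:2])/10).round(2),'rot',np.radians(20.51-y))
E
```

```text
time_s: 16.95
ee_pos: [496.0, -2.6, 329.4]
ee_rot: [155.3, 89.6, 4.5]
force: [-0.6, 0.4, 0.0]
gripper_width: 21.2
time_s: 17.37
ee_pos: [489.2, -114.4, 325.9]
ee_rot: [91.1, 90.0, -30.8]
force: [0.1, -0.4, -0.6]
gripper_width: 21.1
time_s: 17.78
ee_pos: [484.1, -224.6, 325.8]
ee_rot: [71.6, 90.0, -21.7]
force: [-0.0, 0.0, -0.7]
gripper_width: 21.4
time_s: 18.2
ee_pos: [481.1, -290.1, 325.3]
ee_rot: [-162.1, 89.9, 121.3]
force: [0.4, -0.7, -1.2]
gripper_width: 21.3
[ 481.1 -290.1  325.3] 13.413947062638032 [-5.e-04  8.e-04 -1.e+00] [ 0.40116731 -0.67133771 -1.24775878] 21.349855136247754
to go cm [ 0.14 -1.02] rot 0.12384948765278131
```

```bash
python3 -m creep '[{"translation":[0.1,-0.8,0],"delta_rot":[0,0,0.1]},{"translation":[0,-0.2,-3],"delta_rot":[0,0,0.024]},{"translation":[0,0,-4],"delta_rot":[0,0,0]},{"translation":[0,0,-4],"delta_rot":[0,0,0]},{"translation":[0,0,-2.2],"delta_rot":[0,0,0]}]'
python3 -m creep '[{"translation":[0,0,-0.4],"delta_rot":[0,0,0]},{"translation":[0,0,0],"delta_rot":[0,0,0]},{"translation":[0,0,0],"delta_rot":[0,0,0]},{"translation":[0,0,0],"delta_rot":[0,0,0]}]'
python3 - <<'E'
from h import *
p,R,y,s=tool(); print(p.round(1),y,R[:,0].round(4),s['force'],s['gripper_width'])
print('to go cm',((np.array([482.5,-300.3])-p[:2])/10).round(2),'rot',np.radians(20.51-y))
D=shot('wrist','w11'); b=cv2.resize(D['p'][140:290,200:310],None,fx=4,fy=4,interpolation=cv2.INTER_NEAREST)[:,:,::-1]; cv2.imwrite('pics/w11z.png',b)
E
```

```text
time_s: 18.62
ee_pos: [480.3, -296.8, 189.7]
ee_rot: [-149.0, 89.6, 141.7]
force: [-0.7, 0.8, -0.8]
gripper_width: 21.1
time_s: 18.95
ee_pos: [483.7, -299.6, 192.2]
ee_rot: [38.7, 89.7, -30.6]
force: [0.1, 0.2, -1.1]
gripper_width: 21.5
[ 483.7 -299.6  192.2] 20.69382319076068 [ 0.0041 -0.0024 -1.    ] [ 0.1076786   0.19405162 -1.12876154] 21.54627230791501
to go cm [-0.12 -0.07] rot -0.0032083199202954313
```

View pics/w11z.png

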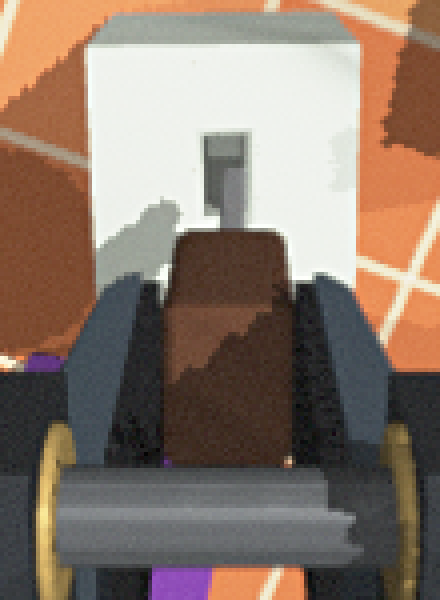

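```bash
python3 -m creep '[{"translation":[-0.12,-0.07,0],"delta_rot":[0,0,-0.003]},{"translation":[0,0,0],"delta_rot":[0,0,0]},{"translation":[0,0,0],"delta_rot":[0,0,0]},{"translation":[0,0,0],"delta_rot":[0,0,0]}]'
python3 - <<'E'
from h import *
p,R,y,s=tool(); print(p.round(1),y,R[:,0].round(4))
D=shot('wrist','w12'); b=cv2.resize(D['p'][140:290,200:310],None,fx=5.3,fy=5.3,interpolation=cv2.INTER_NEAREST)[:600,:,::-1]; cv2.imwrite('pics/w12z.png',b)
g=D['p'].astype(int).sum(2)
for v in (176,180,184,188,192): print(v,g[v,246:268])
for u in (253,254,258,259,260): print(u,g[168:200,u])
E
```

```text
time_s: 19.33
ee_pos: [481.1, -299.9, 190.1]
ee_rot: [43.8, 90.0, -25.7]
force: [0.2, 0.0, -0.8]
gripper_width: 20.9
[ 481.1 -299.9  190.1] 20.503554215069794 [ 6.e-04 -3.e-04 -1.e+00]
176 [718 715 720 719 723 718 658 328 363 381 379 387 387 374 388 379 326 309
 547 648 723 726]
180 [719 718 716 716 722 727 696 347 310 334 355 351 322 321 307 315 281 302
 556 641 706 720]
184 [719 718 716 719 716 727 701 518 267 289 356 380 401 401 399 396 267 322
 570 649 728 723]
188 [725 718 714 717 718 728 721 536 265 284 380 375 378 396 401 378 267 340
 625 633 701 719]
192 [716 725 715 716 721 729 729 601 431 289 373 375 384 389 397 359 258 373
 663 636 722 722]
253 [717 721 718 717 720 721 675 432 328 343 356 356 347 363 498 522 518 566
 560 533 536 532 537 539 601 611 615 676 756 434 176 161]
254 [717 718 721 718 720 720 677 445 363 376 372 384 310 253 273 278 267 278
 295 288 265 285 273 292 431 470 460 500 656 355 173 166]
258 [718 718 715 718 726 708 633 440 387 382 411 401 322 278 375 389 401 380
 374 385 378 385 371 374 384 384 379 364 389 237 151 157]
259 [720 718 720 721 725 707 624 436 374 388 402 393 321 279 373 392 401 398
 382 387 396 386 371 393 389 384 381 387 395 247 173 153]
260 [718 719 718 720 726 701 613 433 388 394 397 392 307 274 381 396 399 406
 394 395 401 400 396 390 397 393 387 420 435 259 153 161]
```

View pics/w12z.png

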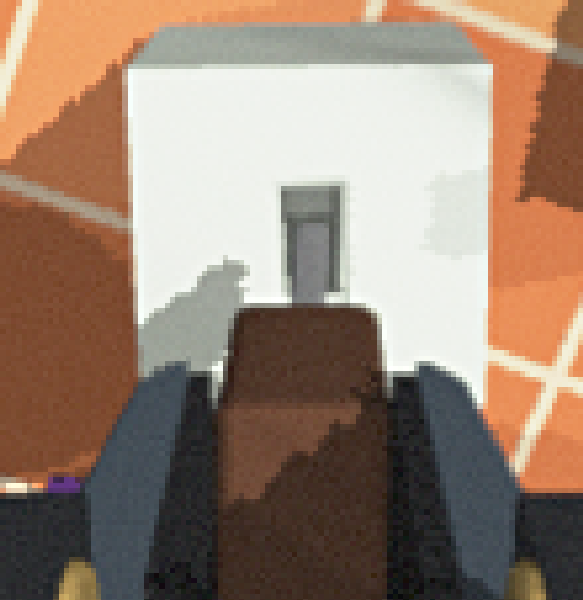

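```bash
python3 - <<'E'
from h import *
D=load('pics/w12.npz'); p,R,y,s=tool()
P=np.vstack([ray(D,[[258.5,174.6],[258.5,195.5],[252.7,184],[264,184]],80),ray(D,[[258.7,181.2],[255.6,186],[261.8,186]],100.3)])
print(((P-p)@R[:,1:]).round(1)) # tool y, tool z
E
```

```text
[[  2.8 -10.6]
 [  2.9  13.6]
 [ -3.6   0.2]
 [  9.    0.2]
 [  2.9  -8.1]
 [ -0.3  -3. ]
 [  6.2  -3. ]]
```

```bash
python3 -m creep '[{"translation":[0,0,-0.6],"delta_rot":[0,0,0]},{"translation":[0,0,-0.6],"delta_rot":[0,0,0]},{"translation":[0,0,-0.6],"delta_rot":[0,0,0]},{"translation":[0,0,-0.6],"delta_rot":[0,0,0]},{"translation":[0,0,-0.6],"delta_rot":[0,0,0]}]'
python3 -m creep '[{"translation":[0,0,-1],"delta_rot":[0,0,0]},{"translation":[0,0,-1],"delta_rot":[0,0,0]},{"translation":[0,0,-1],"delta_rot":[0,0,0]},{"translation":[0,0,-1],"delta_rot":[0,0,0]},{"translation":[0,0,0],"delta_rot":[0,0,0]}]'
python3 -m creep '[{"translation":[0,0,-0.4],"delta_rot":[0,0,0]},{"translation":[0,0,-0.4],"delta_rot":[0,0,0]},{"translation":[0,0,-0.2],"delta_rot":[0,0,0]},{"translation":[0,0,0],"delta_rot":[0,0,0]},{"translation":[0,0,0],"delta_rot":[0,0,0]}]'
```

```text
time_s: 19.8
ee_pos: [480.8, -299.6, 158.6]
ee_rot: [-148.8, 90.0, 141.7]
force: [-0.1, 0.3, -0.4]
gripper_width: 21.4
time_s: 20.22
ee_pos: [479.6, -298.8, 116.9]
ee_rot: [-144.4, 89.7, 146.1]
force: [-0.9, 0.8, -0.5]
gripper_width: 21.2
time_s: 20.63
ee_pos: [481.2, -299.8, 109.8]
ee_rot: [43.8, 90.0, -25.7]
force: [0.2, 1.0, 0.4]
gripper_width: 21.3
```

```bash
python3 -m creep '[{"translation":[0,0,-0.3],"delta_rot":[0,0,0]},{"translation":[0,0,-0.3],"delta_rot":[0,0,0]},{"translation":[0,0,0],"delta_rot":[0,0,0]},{"translation":[0,0,0],"delta_rot":[0,0,0]}]'
python3 -m creep '[{"translation":[0,0,-0.2],"delta_rot":[0,0,0]},{"translation":[0,0,0],"delta_rot":[0,0,0]},{"translation":[0,0,0],"delta_rot":[0,0,0]}]'
python3 -m creep '[{"translation":[0,0,-0.15],"delta_rot":[0,0,0]},{"translation":[0,0,0],"delta_rot":[0,0,0]},{"translation":[0,0,0],"delta_rot":[0,0,0]}]'
```

```text
time_s: 20.97
ee_pos: [480.9, -299.7, 103.5]
ee_rot: [-152.1, 90.0, 138.4]
force: [0.2, -0.1, -1.2]
gripper_width: 21.4
time_s: 21.22
ee_pos: [481.0, -299.7, 101.6]
ee_rot: [-179.2, 90.0, 111.3]
force: [-0.3, 0.2, -1.9]
gripper_width: 21.4
time_s: 21.47
ee_pos: [481.0, -299.7, 100.1]
ee_rot: [-165.6, 90.0, 124.9]
force: [-0.0, 0.1, -1.3]
gripper_width: 21.5
```

```bash
python3 -m creep '[{"translation":[0,0,-0.1],"delta_rot":[0,0,0]},{"translation":[0,0,0],"delta_rot":[0,0,0]},{"translation":[0,0,0],"delta_rot":[0,0,0]}]'
python3 -m creep '[{"translation":[0,0,-0.1],"delta_rot":[0,0,0]},{"translation":[0,0,0],"delta_rot":[0,0,0]},{"translation":[0,0,0],"delta_rot":[0,0,0]}]'
```

```text
time_s: 21.72
ee_pos: [481.3, -299.8, 99.7]
ee_rot: [45.1, 90.0, -24.3]
force: [-0.8, 0.3, 2.9]
gripper_width: 21.0
time_s: 21.97
ee_pos: [481.4, -299.9, 99.7]
ee_rot: [42.9, 89.9, -26.6]
force: [-1.9, 0.7, 9.2]
gripper_width: 21.3
```

Seated on the stand at z 99.7, the same as at the grasp. I'll back off the preload and open.

```bash
python3 -m creep '[{"translation":[0,0,0.1],"delta_rot":[0,0,0]},{"translation":[0,0,0],"delta_rot":[0,0,0]}]'
python3 -m creep '[{"translation":[0,0,0],"delta_rot":[0,0,0]},{"translation":[0,0,0],"delta_rot":[0,0,0]},{"translation":[0,0,0],"delta_rot":[0,0,0]},{"translation":[0,0,0],"delta_rot":[0,0,0]},{"translation":[0,0,0],"delta_rot":[0,0,0]}]' 0.8 10
python3 -m creep '[{"translation":[0,0,0],"delta_rot":[0,0,0]},{"translation":[0,0,0],"delta_rot":[0,0,0]},{"translation":[0,0,0],"delta_rot":[0,0,0]},{"translation":[0,0,0],"delta_rot":[0,0,0]},{"translation":[0,0,0],"delta_rot":[0,0,0]}]'
```

```text
time_s: 22.13
ee_pos: [481.3, -299.8, 99.7]
ee_rot: [43.9, 89.9, -25.6]
force: [-0.4, 0.6, 4.6]
gripper_width: 21.4
time_s: 22.55
ee_pos: [481.0, -299.7, 98.9]
ee_rot: [-151.2, 90.0, 139.3]
force: [-0.2, -0.3, -0.9]
gripper_width: 52.2
time_s: 22.97
ee_pos: [481.1, -299.7, 99.2]
ee_rot: [73.8, 90.0, 4.3]
force: [0.7, 0.5, 0.4]
gripper_width: 81.7
```

```bash
python3 -m creep '[{"translation":[0,0,1],"delta_rot":[0,0,0]},{"translation":[0,0,2],"delta_rot":[0,0,0]},{"translation":[0,0,2],"delta_rot":[0,0,0]},{"translation":[0,0,2],"delta_rot":[0,0,0]},{"translation":[0,0,2],"delta_rot":[0,0,0]}]'
python3 -m creep '[{"translation":[0,0,3],"delta_rot":[0,0,0]},{"translation":[-1,0,3],"delta_rot":[0,0,0]},{"translation":[-2,0,0],"delta_rot":[0,0,0]},{"translation":[0,0,0],"delta_rot":[0,0,0]},{"translation":[0,0,0],"delta_rot":[0,0,0]}]'
python3 - <<'E'
from h import *
p,R,y,s=tool(); print(p.round(1),y)
D=shot('wrist','w13'); T=shot('top','t13'); S=shot('side','s13')
X=cloud(D); hsv=cv2.cvtColor(D['p'],cv2.COLOR_RGB2HSV)
q=X[(X[...,2]>118)&(X[...,2]<135)&(np.hypot(X[...,0]-483,X[...,1]+300)<40)]; print('keytop',len(q),np.median(q,0) if len(q) else '',cv2.minAreaRect(q[:,:2].astype(np.float32)))
q=X[(abs(X[...,2]-80)<5)&(hsv[...,1]<70)&(np.hypot(X[...,0]-483,X[...,1]+300)<65)]; print('stand',cv2.minAreaRect(q[:,:2].astype(np.float32)))
for d in (T,): print(dooryaw(d))
E
```

```text
time_s: 23.38
ee_pos: [481.1, -299.8, 191.0]
ee_rot: [39.4, 90.0, -30.1]
force: [-0.3, -0.2, 0.2]
gripper_width: 82.1
time_s: 23.8
ee_pos: [450.8, -299.7, 250.1]
ee_rot: [48.6, 89.9, -20.9]
force: [0.2, 0.6, -0.7]
gripper_width: 82.4
[ 450.8 -299.7  250.1] 20.465142136566506
keytop 445 [ 481.92974014 -299.09322013  124.40594984] ((482.5324401855469, -299.8539123535156), (21.595630645751953, 29.88159942626953), 19.762197494506836)
stand ((484.26324462890625, -300.53460693359375), (75.10566711425781, 75.44519805908203), 21.569820404052734)
(np.float32(-66.26037), 150, array([496.8,  16.5, 192. ]), array([609.4,  72.7, 207. ]), array([553.3029  ,  44.822216], dtype=float32))
```

View pics/w13.png

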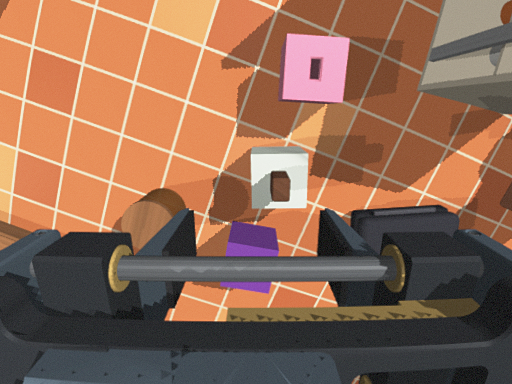

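View pics/t13.png

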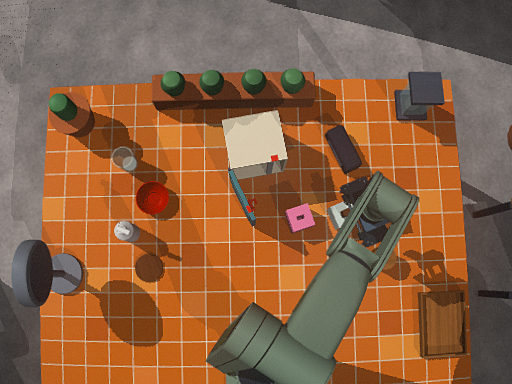

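View pics/s13.png

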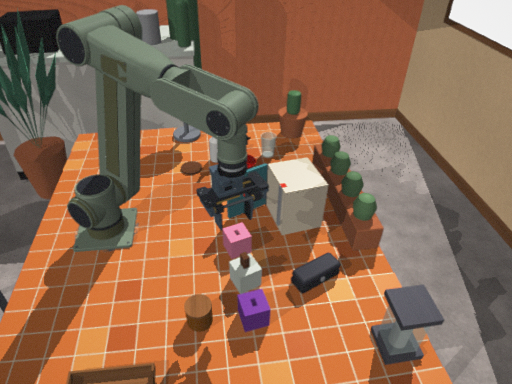

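The key is back in the pale stand at (280,187) in the wrist view. Its handle top is at 124.4 mm (125 is fully down) and about 2 mm off centre. The door is still open at about 1.32 rad, and the bystanders look unmoved. Handing in.

```bash
python3 -c "
from workcell import env; print(env.job_done())"
```

```text
the job is handed in; nothing more can be done
None
```

I took the key from the pale stand and lowered its blade through the gap. I felt the hook's pad about 38 mm below the door top and pressed it to roughly 8–9 N. With the hook held down I drew the door to about 0.30 rad, then let the hook go and swung the door on with the blade. I put the key back, released it and handed the job in at about 24 s, well inside the 61 s limit.

**Last checks:**
- **Door:** it stands at about 1.32 rad and read the same from the wrist and top cameras.
- **Key:** the handle top is at 124.4 mm (125 is fully down), about 2 mm off the stand's centre line. I did not measure its tilt, but it looks upright.
- **Robot:** the gripper was open and clear of everything.
- **Forces:** the largest wrist force I saw while on the hook was about 9 N. The largest overall was about 9 N as the key seated in its stand.
- **Bystanders:** they look unmoved in the pictures; I did not measure them.

One small disagreement: camera and tool positions differed by about 2 mm. I allowed for it by lining the blade up in the pictures.

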